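# Stand the tapered furniture leg upright on the setting plate

### The job

The insert in the top of the leaning furniture leg has just been glued and the leg must stand upright while it sets. First clear the cork sanding block off the steel plate it lies on and put it in the shallow wooden tray; then take the leg out of the sloping rack and stand it upright on its narrow foot on that cleared plate, the whole foot on the steel. It is top-heavy: set it down gently, let go slowly, and leave it standing still; do not disturb the leg that already stands on the other plate.

Things in the scene. Friction and masses are not known exactly. Their poses are not given: they have to be found in the camera images.
- leg_mid (a point): Centre of the loose round wooden furniture leg, on its axis 75 mm from either end. 150 mm long: straight collar 44 mm across over the top 40 mm, tapering to a foot 26 mm across with a dark cap; flat ends; about 0.22 kg, top-heavy. z: from foot to wide top. Starts leaning in the rack, top up, 35 degrees from vertical, towards the rack's -x (the robot).
- leg_foot (a point): Centre of the flat underside of the same leg's foot (75 mm below leg_mid on its axis); same axes.
- rack: Fixed sloping plywood rack, base 160 (x) x 90 (y) mm; the leg lies in its two V saddles, foot on a toe plate. Origin: centre of the base on the table, z up. The leg's foot centre is at x +45, y 0, z +45 mm, its axis rises towards -x. The leg's top 55 mm stand clear of the rack: the collar can be gripped across y, fingers along the leg's axis.
- board: Fixed wooden setting board, 100 x 250 mm, 18 mm high, with two round steel plates 72 mm across whose tops are 22 mm above the table. Origin: centre of its underside on the table; y along its length, z up.
- plate_left (a point): Centre of the top of the steel plate at the board's +y end (75 mm from the board's middle), 22 mm above the table. Either plate may carry the sanding block; the other carries the standing leg.
- plate_right (a point): Centre of the top of the steel plate at the board's -y end, 150 mm from plate_left, 22 mm above the table.
- set_leg_mid (a point): Centre (half-way up, 75 mm above its foot) of a second leg of the same shape and size, loose, that already stands upright on one of the plates; its z axis points up.
- block_mid (a point): Centre of the loose cork sanding block, 42 (x) x 68 (y) x 30 (z) mm, about 50 g, lying flat on a plate at the start; centre 15 mm above its underside, z up.
- tray_in (a point): Centre of the inner floor of a fixed shallow open wooden tray, 134 (x) x 114 (y) mm outside, 5 mm walls, 22 mm high; inner floor 124 x 104 mm, 5 mm above the table; x, y along its sides, z up.
- block: The cork sanding block of block_mid; origin at the centre of its underside.
- leg: The leaning leg of leg_mid; origin at the centre of its foot, z towards its wide top.
- set_leg: The second leg of set_leg_mid; origin at the centre of its foot, z up.

How it is judged:
By the outcome, as a careful person would: the job done as asked, in the order asked, and still so for the second after the job is handed in, with the robot touching nothing.
It also fails if it takes over 72 s, if anything falls off the work surface, if the arm or the gripper's body presses on something with over 40 N, if the wrist force passes 120 N, or if a joint passes its speed limit or range.

### The arm

A 7-joint arm with a two-finger parallel gripper is mounted at the origin on a cart in front of the work surface, level with it; the furniture and walls round the work are solid. World frame = base frame: x ahead of the robot, y to its left, z up, the work surface at z = 0. Lengths are in m, angles in degrees, forces in N, time in s.
With the tool pointing down it reaches from about 0.425 to 0.875 m from the base axis. Payload 8.4 kg.
Tool frame: the origin (TCP) lies at the very end of the fingers, on their centre line; the grasp point (between the pads) lies 19 mm behind it; z points along the fingers, x is the direction in which the jaws open and shut, and the axes are right-handed (so a half turn about z gives the same grasp; the last joint's range is limited). The gripper opens to 85 mm and grips with 20 to 120 N. Pads are 22 mm wide; open, the fingers measure 114 mm over their backs; the gripper's body (76 mm by 85 mm) begins 54 mm behind the grasp point. The pads swing forward as they close: fully open they stand 13 mm farther back than shut.
Start: joints at [-71.803, 19.091, 2.286, 83.961, -0.768, 76.965, -3.352], TCP at [0.263, 0.594, 0.231] pointing down, gripper open.
Joint ranges: [-147.57, 147.57], [-21.85, 119.76], [-74.77, 79.35], [14.55, 137.4], [-85.83, 265.84], [4.83, 119.75], [-152.11, 152.11]. Speed limits (degrees/s): [127.2, 127.2, 159.86, 159.86, 180, 180, 180].

### API

Orientations are given as [roll, pitch, yaw] about the fixed x, y, z axes, in that order (R = Rz(yaw) Ry(pitch) Rx(roll)).
In Python, from plant import r gives the robot as it stands.
- The arm moves only by the tool jog_arm, never from a script. Its argument "rows" is text: rows parted by semicolons, each of 5 numbers parted by spaces: the shift along the tool's x, y, z scaled (see below), then the turn about the tool's z scaled (see below), then the closure, from -1 (fully open) to 1 (shut), so that 0 is half open. A call has 1 to 8 rows; each row shifts and turns the pose as measured when the row begins, along the tool's axes as they then stand; what a row does not reach is not made up. The controller multiplies each number of a shift by 20 mm and each number of a turn by 6 degrees. A row lasts 1/12 s, in which the tool goes at most 41.7 mm and 7.16 degrees, less where a joint would pass 70% of its speed; a pose out of reach is approached as far as the arm can. A call with a number of a shift or a turn outside -1 to 1 is refused whole. A call with a gripper value outside its range is refused whole. The fingers move at their own pace and stop on an object; "grip_force" is the grip in N (left out, the last holds). Time passes only in rows, so rows that do not move let the fingers close. It gives the time, the measured TCP pose, the force and the opening at its end, in the units of the state.
- r.get_state(): the state, without advancing time (a new reading comes with each control period).
- r.capture(name): name is "scene" or "top" or "wrist"; returns the picture (400x640x3 uint8, blue, green, red); there is no depth.
- r.camera_model(name): a dict with "fx", "fy", "cx", "cy" (pixels), "R" (3x3) and "t" (3): a world point X has camera coordinates R X + t. Camera axes: x right, y down, z forward; pixel columns grow to the right and rows downward; lengths in m; the calibration is good to about 2 mm. The wrist camera is an equidistant fisheye: a pixel r from the principal point sees the ray r / f radians off the axis. A picture is of the moment at which its call begins: read the wrist's pose just before it. camera_model takes no time and is no camera call; for the wrist camera it gives the pose at the moment of the call.
- r.job_done(): hands the job in, once; it reports no verdict.
The state is a dict: "t": time; "joints": joint angles; "qd": joint speeds; "effort": joint torques, N m; "ee_pos": TCP position; "orientation": TCP orientation; "contact_force": force on the tool from outside, world axes, zero at the start; "wrist_torque": the same for the moment, N m; "grip_width": opening from 0.0 (shut) to 1.0 (fully open).
Only numpy, scipy, OpenCV 4.12 (cv2) and the standard library are available. Lean on these libraries where they do the work, as an engineer would, in place of code of your own. Each camera call takes 0.05 s, during which the arm holds its last target.

## Working session

There is one attempt and no reset: what is moved stays moved. The work goes in short steps, Python scripts to look and compute and a tool call to move; the robot and the scene stay as the last step left them, time stands still between calls to the robot, and variables do not carry over. Pictures are saved under pics/ and viewed, and the job is handed in when it is done.

Besides the shell and the picture viewer there is one more tool, called by a JSON object that holds its "fn" and its "kwargs". jog_arm: Moves the arm, as the interface text tells. Shifts and turns lie within -1 to 1; 1 stands for 20 mm of shift or 6 degrees of turn. Its arguments: {"type":"object","properties":{"rows":{"type":"string"},"grip_force":{"type":"number"}},"required":["rows"]}

```bash
ls; mkdir -p pics
python3 - <<'E'
from plant import r
import cv2
print(r.get_state())
for n in ("scene","top"):
    cv2.imwrite(f"pics/{n}0.png", r.capture(n)); m=r.camera_model(n); print(n,m)
E
```

```text
pics
{'t': 0.0, 'joints': array([-71.80167914,  19.1309584 ,   2.28298276,  84.01266422,
        -0.7683554 ,  76.9657335 ,  -3.35034685]), 'qd': array([-0.0140755 , -0.02530959,  0.04661577, -0.03060961,  0.04797026,
        0.05066715,  0.04068885]), 'effort': array([-4.25436374e-04, -6.58548045e+01,  1.36492532e+00, -4.05555546e+01,
        1.67796359e-02,  1.25776770e-02,  1.06819918e-06]), 'ee_pos': array([0.26297301, 0.59391282, 0.23041619]), 'orientation': array([1.79994749e+02, 9.39886593e-02, 6.61197779e+01]), 'contact_force': array([-0.36382779, -0.5089372 ,  0.04281882]), 'wrist_torque': array([0.00046764, 0.06944246, 0.02327256]), 'grip_width': 0.9995436111414385}
scene {'fx': 387.6287662403343, 'fy': 387.6287662403343, 'cx': 322.752902210558, 'cy': 200.50245453242846, 'R': array([[ 0.86379289, -0.50338386, -0.0215993 ],
       [-0.28450199, -0.45191981, -0.84547448],
       [ 0.41583706,  0.73645989, -0.53357883]]), 't': array([-0.51469693,  0.22716868,  1.05060422])}
top {'fx': 408.1808144228706, 'fy': 408.1808144228706, 'cx': 320.04118415199076, 'cy': 198.7060105811889, 'R': array([[ 0.00641705, -0.99997712,  0.00213849],
       [-0.99228779, -0.00663241, -0.12377787],
       [ 0.12378922, -0.00132771, -0.99230765]]), 't': array([-0.02717013,  0.59341994,  1.27933921])}
```

View pics/scene0.png

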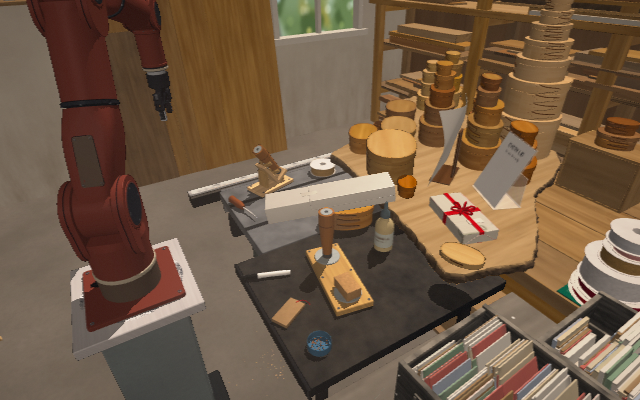

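View pics/top0.png

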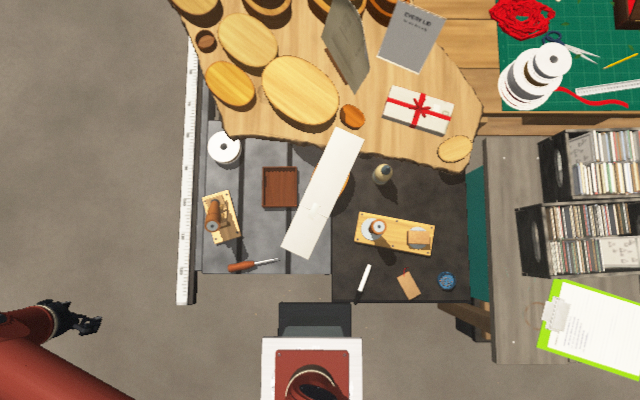

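The top view shows the rack (218,215), tray (280,187), a white bar (322,195), the standing leg (376,228) on the left plate and the block (419,237) on the right plate. I'll enlarge these.

Run:
```python
import cv2
t=cv2.imread("pics/top0.png"); s=cv2.imread("pics/scene0.png")
cv2.imwrite("pics/t_l.png",cv2.resize(t[120:280,180:380],None,fx=4,fy=4,interpolation=cv2.INTER_CUBIC)[:600])
cv2.imwrite("pics/t_r.png",cv2.resize(t[150:300,330:470],None,fx=4,fy=4,interpolation=cv2.INTER_CUBIC))
cv2.imwrite("pics/s_z.png",cv2.resize(s[130:330,190:430],None,fx=3,fy=3,interpolation=cv2.INTER_CUBIC))
```

```text
(no output)
```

View pics/t_l.png

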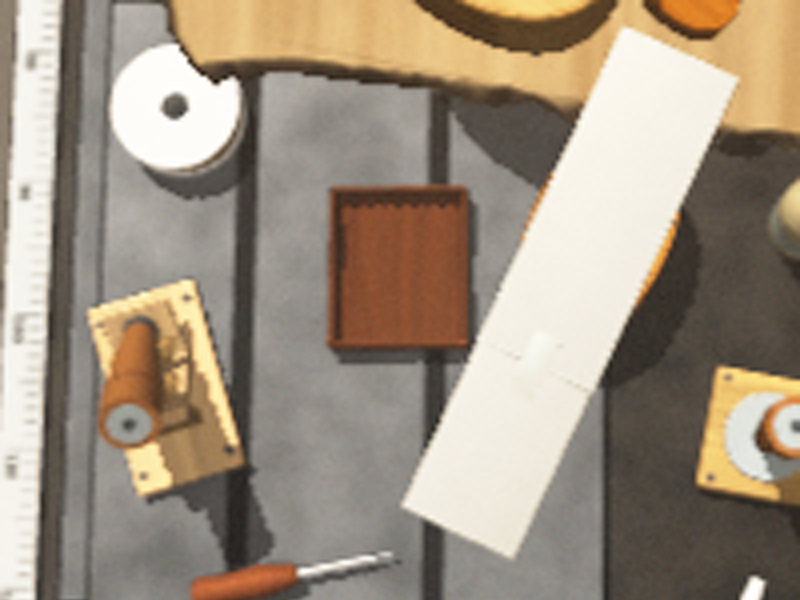

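View pics/t_r.png

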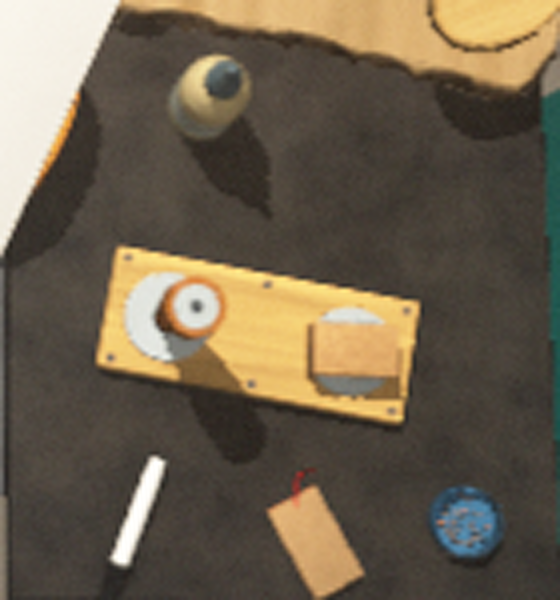

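View pics/s_z.png

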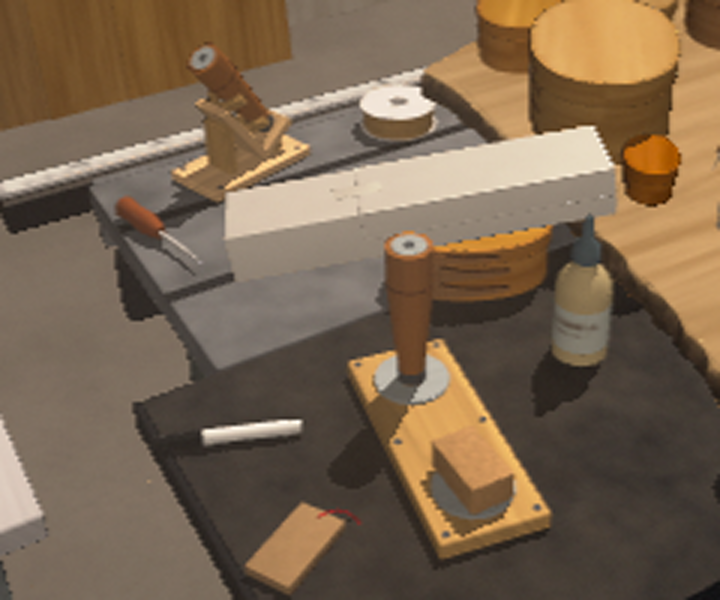

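```bash
cat > h.py <<'E'
import numpy as np, cv2
CM={}
def cam(n):
    if n not in CM:
        from plant import r
        CM[n]=r.camera_model(n)
    return CM[n]
def K(m): return np.array([[m['fx'],0,m['cx']],[0,m['fy'],m['cy']],[0,0,1]])
def ray(n,u,v):
    m=cam(n); d=m['R'].T@np.array([(u-m['cx'])/m['fx'],(v-m['cy'])/m['fy'],1]); c=-m['R'].T@m['t']; return c,d
def plane(n,u,v,z):
    c,d=ray(n,u,v); return c+d*(z-c[2])/d[2]
def tri(uv1,uv2,n1="top",n2="scene"):
    a,b=cam(n1),cam(n2)
    X=cv2.triangulatePoints(K(a)@np.c_[a['R'],a['t']],K(b)@np.c_[b['R'],b['t']],np.array(uv1,float).reshape(2,1),np.array(uv2,float).reshape(2,1))
    X=(X[:3]/X[3]).ravel()
    return X
def proj(n,X):
    m=cam(n); p=m['R']@np.asarray(X)+m['t']; return np.array([p[0]/p[2]*m['fx']+m['cx'],p[1]/p[2]*m['fy']+m['cy']])
TL=lambda u,v:(180+(u+.5)/4-.5,120+(v+.5)/4-.5)
TR=lambda u,v:(330+(u+.5)/4-.5,150+(v+.5)/4-.5)
SZ=lambda u,v:(190+(u+.5)/3-.5,130+(v+.5)/3-.5)
E
python3 - <<'E'
from h import *
np.set_printoptions(precision=4,suppress=True)
P={'boxA':(TL(625,27),SZ(597,128)),'boxB':(TL(738,77),SZ(613,168)),'boxC':(TL(513,558),SZ(230,240)),'boxD':(TL(402,506),SZ(226,193)),
'legtop':(TL(129,424),SZ(203,61)),'settop':(TR(196,306),SZ(408,246)),'bottle':(TR(226,72),SZ(590,222))}
for k,(a,b) in P.items():
    X=tri(a,b); print(k,X,np.linalg.norm(proj('top',X)-a),np.linalg.norm(proj('scene',X)-b))
print('block top', [plane('top',*TR(*p),.052) for p in [(313,320),(399,325),(397,378),(312,374)]])
print('board corners',[plane('top',*TR(*p),.018) for p in [(120,246),(419,299),(404,424),(97,366)]])
print('tray', [plane('top',*TL(*p),.022) for p in [(329,186),(468,186),(468,347),(329,347)]])
print('rack', [plane('top',*TL(*p),.01) for p in [(88,311),(192,280),(244,464),(140,496)]])
print('cam scene',-cam('scene')['R'].T@cam('scene')['t'],'top',-cam('top')['R'].T@cam('top')['t'])
print('plate', plane('top',*TR(168,316),.022), plane('top',*TR(352,350),.022))
print('box bottom C scene', SZ(237,280))
E
```

```text
boxA [ 0.8031 -0.0707  0.1436] 0.6432223777106224 0.6643792712173053
boxB [ 0.7609 -0.1539  0.1484] 0.31062845131117967 0.3415090660758415
boxC [0.4039 0.0117 0.0934] 0.7135447621717604 0.7883123409475854
boxD [0.4396 0.0975 0.0936] 0.28742116993517125 0.2991782616583047
legtop [0.4977 0.2895 0.1599] 0.04423638447016865 0.03972147105822983
settop [ 0.4982 -0.1918  0.1687] 0.24822568889848878 0.29909074379415795
bottle [ 0.676  -0.2204  0.148 ] 0.6020239484214478 0.7049468827714281
block top [array([ 0.4951, -0.3014,  0.052 ]), array([ 0.4916, -0.3692,  0.052 ]), array([ 0.45  , -0.3665,  0.052 ]), array([ 0.4527, -0.2997,  0.052 ])]
board corners [array([ 0.556 , -0.1526,  0.018 ]), array([ 0.5144, -0.3952,  0.018 ]), array([ 0.4138, -0.3803,  0.018 ]), array([ 0.4586, -0.1335,  0.018 ])]
tray [array([0.7023, 0.1689, 0.022 ]), array([0.7031, 0.0545, 0.022 ]), array([0.5698, 0.0527, 0.022 ]), array([0.569 , 0.1657, 0.022 ])]
rack [array([0.5987, 0.3663, 0.01  ]), array([0.6251, 0.2817, 0.01  ]), array([0.4742, 0.2342, 0.01  ]), array([0.4478, 0.3178, 0.01  ])]
cam scene [ 0.0723 -0.9302  0.7415] top [ 0.4306 -0.0215  1.343 ]
plate [ 0.4991 -0.1907  0.022 ] [ 0.4727 -0.3388  0.022 ]
box bottom C scene (268.6666666666667, 223.0)
```

```bash
cat >> h.py <<'E'
def st():
    from plant import r
    s=r.get_state(); np.set_printoptions(precision=4,suppress=True)
    print('t %.2f'%s['t'],'pos',s['ee_pos'],'rpy',s['orientation'].round(2),'F',s['contact_force'].round(1),'M',s['wrist_torque'].round(2),'w %.3f'%s['grip_width'],'j',s['joints'].round(0)); return s
def plan(p,yaw=None,n=None):
    """per-row numbers for n rows with even world shift and even turn"""
    s=st(); d=np.array(p)-s['ee_pos']; y0=s['orientation'][2]; dy=0 if yaw is None else (yaw-y0+180)%360-180
    m=max(np.linalg.norm(d)/.018,abs(dy)/5.8); n=n or int(np.ceil(m)); n=max(n,1)
    out=[]
    for i in range(n):
        a=np.radians(y0+dy*i/n); X=np.array([np.cos(a),np.sin(a),0]);Y=np.array([np.sin(a),-np.cos(a),0])
        out.append("%.2f %.2f %.2f %.2f"%(d@X/n/.02,d@Y/n/.02,-d[2]/n/.02,-dy/n/6))
    print('dist',d,'dyaw %.1f'%dy,n); print(' ; '.join(out))
E
python3 -c "
from h import *
plan((.5,.25,.26),None)
"
```

```text
t 0.10 pos [0.263  0.594  0.2305] rpy [179.99   0.08  66.11] F [0.8 0.1 0.5] M [-0.    0.06 -0.04] w 0.998 j [-72.  19.   2.  84.  -1.  77.  -3.]
dist [ 0.237  -0.344   0.0295] dyaw 0.0 24
-0.46 0.74 -0.06 0.00 ; -0.46 0.74 -0.06 0.00 ; -0.46 0.74 -0.06 0.00 ; -0.46 0.74 -0.06 0.00 ; -0.46 0.74 -0.06 0.00 ; -0.46 0.74 -0.06 0.00 ; -0.46 0.74 -0.06 0.00 ; -0.46 0.74 -0.06 0.00 ; -0.46 0.74 -0.06 0.00 ; -0.46 0.74 -0.06 0.00 ; -0.46 0.74 -0.06 0.00 ; -0.46 0.74 -0.06 0.00 ; -0.46 0.74 -0.06 0.00 ; -0.46 0.74 -0.06 0.00 ; -0.46 0.74 -0.06 0.00 ; -0.46 0.74 -0.06 0.00 ; -0.46 0.74 -0.06 0.00 ; -0.46 0.74 -0.06 0.00 ; -0.46 0.74 -0.06 0.00 ; -0.46 0.74 -0.06 0.00 ; -0.46 0.74 -0.06 0.00 ; -0.46 0.74 -0.06 0.00 ; -0.46 0.74 -0.06 0.00 ; -0.46 0.74 -0.06 0.00
```

{"fn": "jog_arm", "kwargs": {"rows": "-0.46 0.74 -0.06 0 -1; -0.46 0.74 -0.06 0 -1; -0.46 0.74 -0.06 0 -1; -0.46 0.74 -0.06 0 -1; -0.46 0.74 -0.06 0 -1; -0.46 0.74 -0.06 0 -1; -0.46 0.74 -0.06 0 -1; -0.46 0.74 -0.06 0 -1"}}

```text
t: 0.77
ee_pos: [0.3451, 0.4687, 0.2376]
orientation: [-180.0, 0.4, 66.2]
contact_force: [0.8, 0.5, -0.3]
grip_width: 1.001
```

{"fn": "jog_arm", "kwargs": {"rows": "-0.46 0.74 -0.06 0 -1; -0.46 0.74 -0.06 0 -1; -0.46 0.74 -0.06 0 -1; -0.46 0.74 -0.06 0 -1; -0.46 0.74 -0.06 0 -1; -0.46 0.74 -0.06 0 -1; -0.46 0.74 -0.06 0 -1; -0.46 0.74 -0.06 0 -1"}}

```text
t: 1.43
ee_pos: [0.431, 0.3348, 0.2481]
orientation: [-179.9, 0.5, 65.6]
contact_force: [0.5, 0.5, -0.3]
grip_width: 1.0
```

```bash
python3 -c "
from h import *
plan((.55,.0,.28),20)
"
```

```text
t 1.43 pos [0.431  0.3348 0.2481] rpy [-179.95    0.5    65.63] F [ 0.5  0.5 -0.3] M [-0.07 -0.04  0.01] w 1.000 j [-54.   7.  12.  97.  -1.  77.  24.]
dist [ 0.119  -0.3348  0.0319] dyaw -45.6 20
-0.64 0.62 -0.08 0.38 ; -0.61 0.64 -0.08 0.38 ; -0.59 0.67 -0.08 0.38 ; -0.56 0.69 -0.08 0.38 ; -0.53 0.71 -0.08 0.38 ; -0.51 0.73 -0.08 0.38 ; -0.48 0.75 -0.08 0.38 ; -0.45 0.77 -0.08 0.38 ; -0.41 0.79 -0.08 0.38 ; -0.38 0.80 -0.08 0.38 ; -0.35 0.82 -0.08 0.38 ; -0.32 0.83 -0.08 0.38 ; -0.28 0.84 -0.08 0.38 ; -0.25 0.85 -0.08 0.38 ; -0.22 0.86 -0.08 0.38 ; -0.18 0.87 -0.08 0.38 ; -0.15 0.88 -0.08 0.38 ; -0.11 0.88 -0.08 0.38 ; -0.08 0.88 -0.08 0.38 ; -0.04 0.89 -0.08 0.38
```

{"fn": "jog_arm", "kwargs": {"rows": "-0.64 0.62 -0.08 0.38 -1; -0.61 0.64 -0.08 0.38 -1; -0.59 0.67 -0.08 0.38 -1; -0.56 0.69 -0.08 0.38 -1; -0.53 0.71 -0.08 0.38 -1; -0.51 0.73 -0.08 0.38 -1; -0.48 0.75 -0.08 0.38 -1; -0.45 0.77 -0.08 0.38 -1"}}

```text
t: 2.1
ee_pos: [0.4805, 0.1833, 0.2629]
orientation: [179.9, 0.5, 45.3]
contact_force: [0.4, 0.0, 0.5]
grip_width: 0.994
```

{"fn": "jog_arm", "kwargs": {"rows": "-0.41 0.79 -0.08 0.38 -1; -0.38 0.8 -0.08 0.38 -1; -0.35 0.82 -0.08 0.38 -1; -0.32 0.83 -0.08 0.38 -1; -0.28 0.84 -0.08 0.38 -1; -0.25 0.85 -0.08 0.38 -1; -0.22 0.86 -0.08 0.38 -1; -0.18 0.87 -0.08 0.38 -1"}}

```text
t: 2.77
ee_pos: [0.5254, 0.0322, 0.2781]
orientation: [179.7, 0.4, 25.1]
contact_force: [0.1, -0.2, -0.2]
grip_width: 0.998
```

```bash
python3 -c "
from h import *
plan((.472,-.334,.26),-2.6)
"
```

```text
t 2.77 pos [0.5254 0.0322 0.2781] rpy [179.74   0.4   25.06] F [ 0.1 -0.2 -0.2] M [-0.02 -0.04 -0.06] w 0.998 j [-36.   3.  29.  98.  -1.  80.  18.]
dist [-0.0534 -0.3662 -0.0181] dyaw -27.7 21
-0.48 0.74 0.04 0.22 ; -0.47 0.75 0.04 0.22 ; -0.45 0.76 0.04 0.22 ; -0.43 0.77 0.04 0.22 ; -0.41 0.78 0.04 0.22 ; -0.40 0.79 0.04 0.22 ; -0.38 0.80 0.04 0.22 ; -0.36 0.80 0.04 0.22 ; -0.34 0.81 0.04 0.22 ; -0.32 0.82 0.04 0.22 ; -0.30 0.83 0.04 0.22 ; -0.28 0.83 0.04 0.22 ; -0.27 0.84 0.04 0.22 ; -0.25 0.85 0.04 0.22 ; -0.23 0.85 0.04 0.22 ; -0.21 0.86 0.04 0.22 ; -0.19 0.86 0.04 0.22 ; -0.17 0.86 0.04 0.22 ; -0.15 0.87 0.04 0.22 ; -0.13 0.87 0.04 0.22 ; -0.11 0.87 0.04 0.22
```

{"fn": "jog_arm", "kwargs": {"rows": "-0.48 0.74 0.04 0.22 -1; -0.47 0.75 0.04 0.22 -1; -0.45 0.76 0.04 0.22 -1; -0.43 0.77 0.04 0.22 -1; -0.41 0.78 0.04 0.22 -1; -0.4 0.79 0.04 0.22 -1; -0.38 0.8 0.04 0.22 -1; -0.36 0.8 0.04 0.22 -1"}}

```text
t: 3.43
ee_pos: [0.5013, -0.1227, 0.2723]
orientation: [179.7, 0.4, 13.2]
contact_force: [0.3, 0.2, 0.1]
grip_width: 1.001
```

{"fn": "jog_arm", "kwargs": {"rows": "-0.34 0.81 0.04 0.22 -1; -0.32 0.82 0.04 0.22 -1; -0.3 0.83 0.04 0.22 -1; -0.28 0.83 0.04 0.22 -1; -0.27 0.84 0.04 0.22 -1; -0.25 0.85 0.04 0.22 -1; -0.23 0.85 0.04 0.22 -1; -0.21 0.86 0.04 0.22 -1"}}

```text
t: 4.1
ee_pos: [0.4732, -0.2768, 0.2667]
orientation: [179.6, 0.2, 1.6]
contact_force: [0.1, 1.0, -0.3]
grip_width: 1.002
```

```bash
python3 -c "
from h import *
plan((.472,-.334,.20),-2.6)
"
```

```text
t 4.10 pos [ 0.4732 -0.2768  0.2667] rpy [179.59   0.23   1.56] F [ 0.1  1.  -0.3] M [-0.04  0.    0.02] w 1.002 j [-17.   7.  46.  97.  -5.  78.  32.]
dist [-0.0012 -0.0572 -0.0667] dyaw -4.2 5
-0.03 0.57 0.67 0.14 ; -0.02 0.57 0.67 0.14 ; -0.01 0.57 0.67 0.14 ; -0.00 0.57 0.67 0.14 ; 0.01 0.57 0.67 0.14
```

{"fn": "jog_arm", "kwargs": {"rows": "-0.03 0.57 0.67 0.14 -1; -0.02 0.57 0.67 0.14 -1; -0.01 0.57 0.67 0.14 -1; 0 0.57 0.67 0.14 -1; 0.01 0.57 0.67 0.14 -1; 0 0 0 0 -1"}}

```text
t: 4.6
ee_pos: [0.4681, -0.3485, 0.1979]
orientation: [179.3, 0.1, -3.7]
contact_force: [-0.3, -0.2, 0.6]
grip_width: 0.999
```

```bash
python3 -c "
from h import *
from plant import r
plan((.472,-.334,.10),-2.6)
cv2.imwrite('pics/w1.png',r.capture('wrist')); cv2.imwrite('pics/s1.png',r.capture('scene'))
"
```

```text
t 4.60 pos [ 0.4681 -0.3485  0.1979] rpy [179.3    0.12  -3.66] F [-0.3 -0.2  0.6] M [ 0.04  0.03 -0.02] w 0.999 j [ -9.  16.  49.  98. -12.  71.  39.]
dist [ 0.0039  0.0145 -0.0979] dyaw 1.1 6
0.02 -0.12 0.82 -0.03 ; 0.02 -0.12 0.82 -0.03 ; 0.03 -0.12 0.82 -0.03 ; 0.03 -0.12 0.82 -0.03 ; 0.03 -0.12 0.82 -0.03 ; 0.03 -0.12 0.82 -0.03
```

View pics/w1.png

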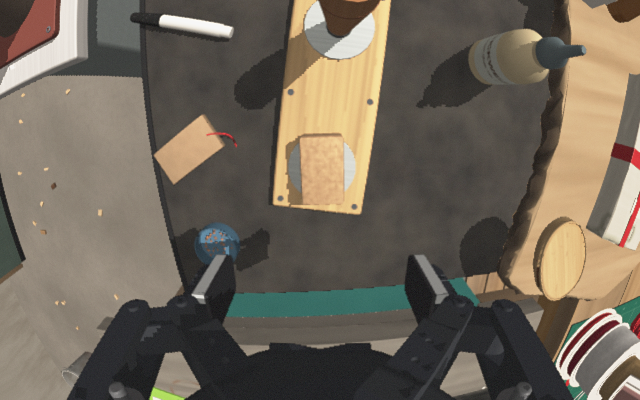

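The wrist view shows the block at (322,170), the set leg above it, and the open fingers below. I'll cross-check the block position with the fisheye.

```bash
cat >> h.py <<'E'
def wplane(u,v,z,m=None):
    from plant import r
    m=m or r.camera_model('wrist')
    x,y=(u-m['cx']),(v-m['cy']); rr=np.hypot(x,y); th=rr/m['fx']
    d=m['R'].T@np.array([np.sin(th)*x/rr,np.sin(th)*y/rr,np.cos(th)]); c=-m['R'].T@m['t']
    return c+d*(z-c[2])/d[2]
E
python3 -c "
from h import *
i=cv2.imread('pics/w1.png'); cv2.imwrite('pics/w1z.png',cv2.resize(i[110:230,250:390],None,fx=5,fy=5,interpolation=cv2.INTER_CUBIC))
"
```

```text
(no output)
```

View pics/w1z.png

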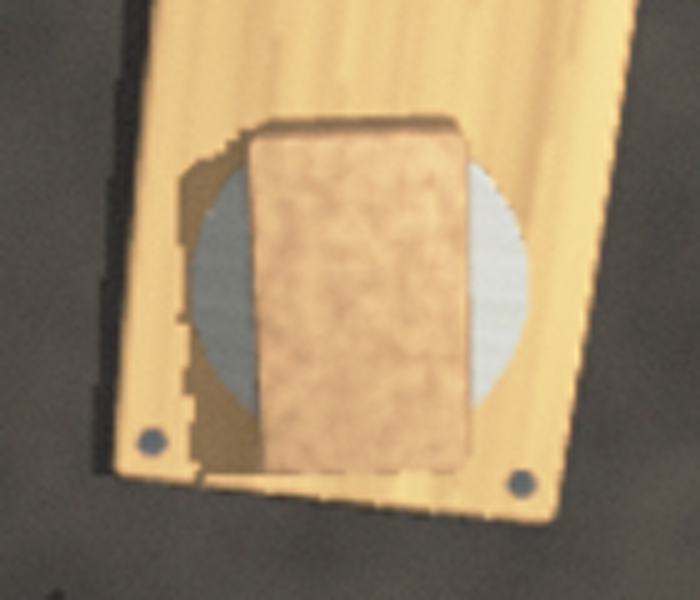

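```bash
python3 -c "
from h import *
np.set_printoptions(precision=4,suppress=True)
W=lambda u,v:(250+(u+.5)/5-.5,110+(v+.5)/5-.5)
P=[wplane(*W(*p),.052) for p in [(248,133),(468,133),(470,470),(262,472)]]
print(P,np.mean(P,0))
print('plate L/R edge',wplane(*W(190,283),.022),wplane(*W(529,283),.022))
plan((.474,-.334,.10),-2.6)
"
```

```text
[array([ 0.4533, -0.2999,  0.052 ]), array([ 0.4945, -0.3024,  0.052 ]), array([ 0.492 , -0.3693,  0.052 ]), array([ 0.4508, -0.3671,  0.052 ])] [ 0.4726 -0.3347  0.052 ]
plate L/R edge [ 0.4364 -0.3343  0.022 ] [ 0.508  -0.3387  0.022 ]
t 4.70 pos [ 0.4694 -0.3471  0.2001] rpy [179.31   0.    -3.53] F [-0.5  0.7  0.3] M [-0.   -0.03 -0.03] w 1.002 j [ -9.  16.  48.  98. -12.  71.  39.]
dist [ 0.0046  0.0131 -0.1001] dyaw 0.9 6
0.03 -0.11 0.83 -0.03 ; 0.03 -0.11 0.83 -0.03 ; 0.03 -0.11 0.83 -0.03 ; 0.03 -0.11 0.83 -0.03 ; 0.03 -0.11 0.83 -0.03 ; 0.03 -0.11 0.83 -0.03
```

{"fn": "jog_arm", "kwargs": {"rows": "0.03 -0.12 0.83 -0.03 -1; 0.03 -0.12 0.83 -0.03 -1; 0.03 -0.12 0.83 -0.03 -1; 0.03 -0.12 0.83 -0.03 -1; 0.03 -0.12 0.83 -0.03 -1; 0 0 0.4 0 -1; 0 0 0 0 -1; 0 0 0 0 -1"}}

```text
t: 5.37
ee_pos: [0.4801, -0.3342, 0.1142]
orientation: [179.2, -0.7, -2.1]
contact_force: [1.5, -0.0, -0.4]
grip_width: 0.999
```

```bash
python3 -c "
from h import *
plan((.4726,-.3347,.022),-2.8,7)
"
```

```text
t 5.37 pos [ 0.4801 -0.3342  0.1142] rpy [179.24  -0.66  -2.11] F [ 1.5 -0.  -0.4] M [0.02 0.02 0.04] w 0.999 j [ -7.  20.  46. 104. -16.  62.  42.]
dist [-0.0075 -0.0005 -0.0922] dyaw -0.7 7
-0.05 0.01 0.66 0.02 ; -0.05 0.01 0.66 0.02 ; -0.05 0.01 0.66 0.02 ; -0.05 0.01 0.66 0.02 ; -0.05 0.01 0.66 0.02 ; -0.05 0.01 0.66 0.02 ; -0.05 0.01 0.66 0.02
```

{"fn": "jog_arm", "kwargs": {"rows": "-0.05 0.01 0.66 0.02 -1; -0.05 0.01 0.66 0.02 -1; -0.05 0.01 0.66 0.02 -1; -0.05 0.01 0.66 0.02 -1; -0.05 0.01 0.66 0.02 -1; -0.05 0.01 0.4 0.02 -1; 0 0 0.2 0 -1; 0 0 0 0 -1"}}

```text
t: 6.03
ee_pos: [0.477, -0.3381, 0.0335]
orientation: [179.1, -1.0, -2.9]
contact_force: [-0.8, 0.2, 0.5]
grip_width: 1.001
```

```bash
python3 -c "
from h import *
plan((.4726,-.3347,.022),-2.8,2)
"
```

```text
t 6.03 pos [ 0.477  -0.3381  0.0335] rpy [179.13  -1.04  -2.89] F [-0.8  0.2  0.5] M [0.04 0.04 0.01] w 1.001 j [ -4.  26.  42. 108. -22.  53.  46.]
dist [-0.0044  0.0034 -0.0115] dyaw 0.1 2
-0.11 -0.08 0.29 -0.01 ; -0.11 -0.08 0.29 -0.01
```

{"fn": "jog_arm", "kwargs": {"rows": "-0.11 -0.08 0.25 0 -1; -0.1 -0.08 0.25 0 -1; 0 0 0.05 0 -1; 0 0 0 0 0; 0 0 0 0 0.4; 0 0 0 0 0.4; 0 0 0 0 0.4; 0 0 0 0 0.4", "grip_force": 25}}

```text
t: 6.7
ee_pos: [0.4744, -0.3354, 0.0237]
orientation: [179.1, -1.3, -2.9]
contact_force: [0.5, 0.7, 0.8]
grip_width: 0.488
```

```bash
python3 -c "
from h import *
from plant import r
st()
cv2.imwrite('pics/s2.png',cv2.resize(r.capture('scene')[200:330,270:430],None,fx=4,fy=4,interpolation=cv2.INTER_CUBIC))
"
```

```text
t 6.70 pos [ 0.4744 -0.3354  0.0237] rpy [179.07  -1.26  -2.88] F [0.5 0.7 0.8] M [ 0.01 -0.06 -0.06] w 0.488 j [ -4.  26.  42. 109. -22.  51.  46.]
```

View pics/s2.png

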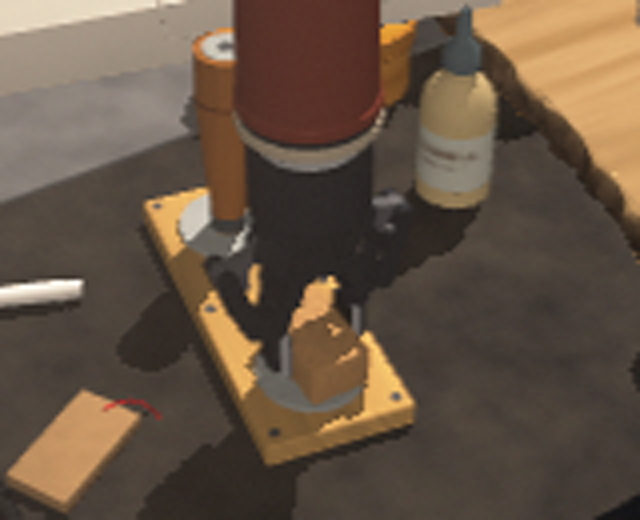

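{"fn": "jog_arm", "kwargs": {"rows": "0 0 -0.3 0 0.4; 0 0 -0.7 0 0.4; 0 0 -0.9 0 0.4; 0 0 -0.9 0 0.4; 0 0 -0.9 0 0.4; 0 0 -0.9 0 0.4; 0 0 -0.9 0 0.4; 0 0 -0.9 0 0.4"}}

```text
t: 7.42
ee_pos: [0.4687, -0.333, 0.1602]
orientation: [179.1, -1.0, -3.0]
contact_force: [0.1, 0.4, -0.8]
grip_width: 0.488
```

{"fn": "jog_arm", "kwargs": {"rows": "0 0 -0.9 0 0.4; 0 0 -0.9 0 0.4; 0 0 -0.9 0 0.4; 0 0 -0.9 0 0.4"}}

```text
t: 7.75
ee_pos: [0.4657, -0.3329, 0.241]
orientation: [179.1, -1.2, -3.2]
contact_force: [0.7, 0.0, -0.0]
grip_width: 0.487
```

```bash
python3 -c "
from h import *
plan((.58,-.1,.23),0)
"
```

```text
t 7.75 pos [ 0.4657 -0.3329  0.241 ] rpy [179.08  -1.16  -3.23] F [ 0.7  0.  -0. ] M [-0.   -0.04  0.04] w 0.487 j [-12.  11.  50.  97.  -8.  74.  36.]
dist [ 0.1143  0.2329 -0.011 ] dyaw 3.2 15
0.34 -0.80 0.04 -0.04 ; 0.34 -0.80 0.04 -0.04 ; 0.34 -0.79 0.04 -0.04 ; 0.35 -0.79 0.04 -0.04 ; 0.35 -0.79 0.04 -0.04 ; 0.35 -0.79 0.04 -0.04 ; 0.35 -0.79 0.04 -0.04 ; 0.36 -0.79 0.04 -0.04 ; 0.36 -0.79 0.04 -0.04 ; 0.36 -0.78 0.04 -0.04 ; 0.37 -0.78 0.04 -0.04 ; 0.37 -0.78 0.04 -0.04 ; 0.37 -0.78 0.04 -0.04 ; 0.38 -0.78 0.04 -0.04 ; 0.38 -0.78 0.04 -0.04
```

{"fn": "jog_arm", "kwargs": {"rows": "0.34 -0.8 0.02 -0.04 0.4; 0.34 -0.8 0.02 -0.04 0.4; 0.34 -0.8 0.02 -0.04 0.4; 0.34 -0.8 0.02 -0.04 0.4; 0.35 -0.8 0.02 -0.04 0.4; 0.35 -0.8 0.02 -0.04 0.4; 0.35 -0.8 0.02 -0.04 0.4; 0.35 -0.8 0.02 -0.04 0.4"}}

```text
t: 8.42
ee_pos: [0.5254, -0.2127, 0.2533]
orientation: [178.8, -2.0, -2.2]
contact_force: [1.1, -0.5, 0.3]
grip_width: 0.488
```

{"fn": "jog_arm", "kwargs": {"rows": "0.34 -0.8 0.02 -0.04 0.4; 0.34 -0.8 0.02 -0.04 0.4; 0.34 -0.8 0.02 -0.04 0.4; 0.34 -0.8 0.02 -0.04 0.4; 0.35 -0.8 0.02 -0.04 0.4; 0.35 -0.8 0.02 -0.04 0.4; 0.35 -0.8 0.02 -0.04 0.4; 0.35 -0.8 0.02 -0.04 0.4"}}

```text
t: 9.08
ee_pos: [0.5848, -0.0825, 0.2588]
orientation: [178.7, -2.4, -0.6]
contact_force: [-0.9, -0.6, -0.7]
grip_width: 0.484
```

```bash
python3 -c "
from h import *
plan((.634,.115,.23),0)
"
```

```text
t 9.08 pos [ 0.5848 -0.0825  0.2588] rpy [178.73  -2.4   -0.59] F [-0.9 -0.6 -0.7] M [-0.04 -0.   -0.  ] w 0.484 j [-31.  11.  40.  94.  -6.  75.   9.]
dist [ 0.0492  0.1975 -0.0288] dyaw 0.6 12
0.20 -0.83 0.12 -0.01 ; 0.20 -0.82 0.12 -0.01 ; 0.20 -0.82 0.12 -0.01 ; 0.20 -0.82 0.12 -0.01 ; 0.20 -0.82 0.12 -0.01 ; 0.20 -0.82 0.12 -0.01 ; 0.20 -0.82 0.12 -0.01 ; 0.20 -0.82 0.12 -0.01 ; 0.20 -0.82 0.12 -0.01 ; 0.20 -0.82 0.12 -0.01 ; 0.20 -0.82 0.12 -0.01 ; 0.20 -0.82 0.12 -0.01
```

{"fn": "jog_arm", "kwargs": {"rows": "0.2 -0.82 0.1 0 0.4; 0.2 -0.82 0.1 0 0.4; 0.2 -0.82 0.1 0 0.4; 0.2 -0.82 0.1 0 0.4; 0.2 -0.82 0.1 0 0.4; 0.2 -0.82 0.1 0 0.4; 0.2 -0.82 0.1 0 0.4; 0.2 -0.82 0.1 0 0.4"}}

```text
t: 9.75
ee_pos: [0.6227, 0.0596, 0.2429]
orientation: [178.7, -2.5, -0.6]
contact_force: [0.4, -0.3, -0.8]
grip_width: 0.489
```

{"fn": "jog_arm", "kwargs": {"rows": "0.2 -0.82 0.2 0 0.4; 0.2 -0.82 0.2 0 0.4; 0.2 -0.6 0.2 0 0.4; 0 0 0.4 0 0.4; 0 0 0.4 0 0.4; 0 0 0.4 0 0.4"}}

```text
t: 10.25
ee_pos: [0.6389, 0.114, 0.2034]
orientation: [178.7, -2.5, -0.2]
contact_force: [-1.0, -0.5, -0.7]
grip_width: 0.491
```

```bash
python3 -c "
from h import *
plan((.634,.115,.07),0)
"
```

```text
t 10.25 pos [0.6389 0.114  0.2034] rpy [178.69  -2.54  -0.21] F [-1.  -0.5 -0.7] M [-0.    0.08 -0.03] w 0.491 j [-41.  20.  33.  90. -10.  71.  -7.]
dist [-0.0049  0.001  -0.1334] dyaw 0.2 8
-0.03 -0.01 0.83 -0.00 ; -0.03 -0.01 0.83 -0.00 ; -0.03 -0.01 0.83 -0.00 ; -0.03 -0.01 0.83 -0.00 ; -0.03 -0.01 0.83 -0.00 ; -0.03 -0.01 0.83 -0.00 ; -0.03 -0.01 0.83 -0.00 ; -0.03 -0.01 0.83 -0.00
```

```bash
cat >> h.py <<'E'
from scipy.spatial.transform import Rotation as Ro
def plan(p,yaw=None,n=None,show=3):
    s=st(); d=np.array(p)-s['ee_pos']; y0=s['orientation'][2]; dy=0 if yaw is None else (yaw-y0+180)%360-180
    m=max(np.linalg.norm(d)/.018,abs(dy)/5.8); n=max(n or int(np.ceil(m)),1)
    R0=Ro.from_euler('xyz',s['orientation'],degrees=True); out=[]
    for i in range(n):
        Ri=R0*Ro.from_euler('z',-dy*i/n,degrees=True)
        e=Ri.inv().apply(d)/n/.02; out.append("%.2f %.2f %.2f %.2f"%(*e,-dy/n/6))
    print('dist',d,'dyaw %.1f'%dy,n); print(' ; '.join(out if abs(dy)>6 else out[:1]))
E
python3 -c "
from h import *
plan((.635,.113,.05),0,9)
"
```

```text
t 10.25 pos [0.6389 0.114  0.2034] rpy [178.69  -2.54  -0.21] F [-1.  -0.5 -0.7] M [-0.    0.08 -0.03] w 0.491 j [-41.  20.  33.  90. -10.  71.  -7.]
dist [-0.0039 -0.001  -0.1534] dyaw 0.2 9
-0.06 -0.01 0.85 -0.00
```

{"fn": "jog_arm", "kwargs": {"rows": "-0.06 -0.01 0.85 0 0.4; -0.06 -0.01 0.85 0 0.4; -0.06 -0.01 0.85 0 0.4; -0.06 -0.01 0.85 0 0.4; -0.06 -0.01 0.85 0 0.4; -0.06 -0.01 0.85 0 0.4; -0.04 0 0.5 0 0.4; 0 0 0 0 0.4"}}

```text
t: 10.92
ee_pos: [0.633, 0.0995, 0.0805]
orientation: [178.4, -2.3, -1.0]
contact_force: [0.4, -0.2, -0.3]
grip_width: 0.487
```

```bash
python3 -c "
from h import *
plan((.635,.113,.009),0,6)
"
```

```text
t 10.92 pos [0.633  0.0995 0.0805] rpy [178.4   -2.34  -1.01] F [ 0.4 -0.2 -0.3] M [-0.04  0.07 -0.03] w 0.487 j [-39.  26.  32.  98. -13.  58.  -4.]
dist [ 0.002   0.0135 -0.0715] dyaw 1.0 6
-0.01 -0.13 0.59 -0.03
```

{"fn": "jog_arm", "kwargs": {"rows": "-0.01 -0.2 0.6 -0.03 0.4; -0.01 -0.2 0.6 -0.03 0.4; -0.01 -0.2 0.5 -0.03 0.4; -0.01 -0.2 0.5 -0.03 0.4; 0 -0.1 0.3 0 0.4; 0 0 0.1 0 0.4; 0 0 0 0 0.4"}}

```text
t: 11.5
ee_pos: [0.6359, 0.1171, 0.0241]
orientation: [178.4, -2.4, -0.3]
contact_force: [1.0, -0.1, -1.3]
grip_width: 0.489
```

```bash
python3 -c "
from h import *
plan((.635,.113,.009),0,3)
"
```

```text
t 11.50 pos [0.6359 0.1171 0.0241] rpy [178.39  -2.44  -0.27] F [ 1.  -0.1 -1.3] M [ 0.01  0.05 -0.03] w 0.489 j [-38.  30.  30.  99. -15.  53.  -4.]
dist [-0.0009 -0.0041 -0.0151] dyaw 0.3 3
-0.03 0.06 0.25 -0.01
```

{"fn": "jog_arm", "kwargs": {"rows": "-0.03 0.06 0.25 0 0.4; -0.03 0.04 0.25 0 0.4; 0 0 0.15 0 0.4; 0 0 0 0 0.4"}}

```text
t: 11.83
ee_pos: [0.636, 0.1144, 0.0109]
orientation: [178.4, -2.5, -0.3]
contact_force: [-0.6, -0.2, 0.4]
grip_width: 0.487
```

{"fn": "jog_arm", "kwargs": {"rows": "0 0 0.12 0 0.4; 0 0 0.1 0 0.4; 0 0 0 0 0.2; 0 0 0 0 0; 0 0 0 0 -0.15; 0 0 0 0 -0.25; 0 0 0 0 -0.3; 0 0 0 0 -0.3"}}

```text
t: 12.5
ee_pos: [0.6373, 0.114, 0.0075]
orientation: [178.5, -2.7, -0.3]
contact_force: [-0.0, -0.1, -0.3]
grip_width: 0.647
```

{"fn": "jog_arm", "kwargs": {"rows": "0 0 -0.2 0 -0.3; 0 0 -0.5 0 -0.3; 0 0 -0.7 0 -0.3; 0 0 -0.9 0 -0.3; 0 0 -0.9 0 -0.5; 0 0 -0.9 0 -1; 0 0 -0.9 0 -1; 0 0 -0.9 0 -1"}}

```text
t: 13.17
ee_pos: [0.6298, 0.1163, 0.1339]
orientation: [178.4, -2.5, -0.4]
contact_force: [0.6, 0.7, -0.8]
grip_width: 0.998
```

{"fn": "jog_arm", "kwargs": {"rows": "0 0 -0.9 0 -1; 0 0 -0.9 0 -1; 0 0 -0.9 0 -1; 0 0 -0.9 0 -1; 0 0 -0.9 0 -1; 0 0 -0.5 0 -1"}}

```text
t: 13.67
ee_pos: [0.6253, 0.1179, 0.2511]
orientation: [178.6, -3.0, -0.5]
contact_force: [0.1, -0.3, 0.0]
grip_width: 0.999
```

```bash
python3 -c "
from h import *
from plant import r
cv2.imwrite('pics/w3.png',r.capture('wrist')); cv2.imwrite('pics/t3.png',r.capture('top'))
plan((.5,.29,.25),-72.4)
"
```

```text
t 13.77 pos [0.6259 0.118  0.2507] rpy [178.65  -3.11  -0.54] F [ 0.3  0.7 -0.8] M [0.02 0.04 0.04] w 0.999 j [-43.  17.  34.  88.  -8.  75.  -9.]
dist [-0.1259  0.172  -0.0007] dyaw -71.9 13
-0.49 -0.66 -0.04 0.92 ; -0.55 -0.61 -0.04 0.92 ; -0.61 -0.55 -0.04 0.92 ; -0.66 -0.49 -0.04 0.92 ; -0.70 -0.42 -0.04 0.92 ; -0.74 -0.35 -0.04 0.92 ; -0.77 -0.28 -0.04 0.92 ; -0.79 -0.21 -0.04 0.92 ; -0.81 -0.13 -0.04 0.92 ; -0.82 -0.05 -0.04 0.92 ; -0.82 0.03 -0.04 0.92 ; -0.81 0.11 -0.04 0.92 ; -0.80 0.19 -0.04 0.92
```

View pics/w3.png

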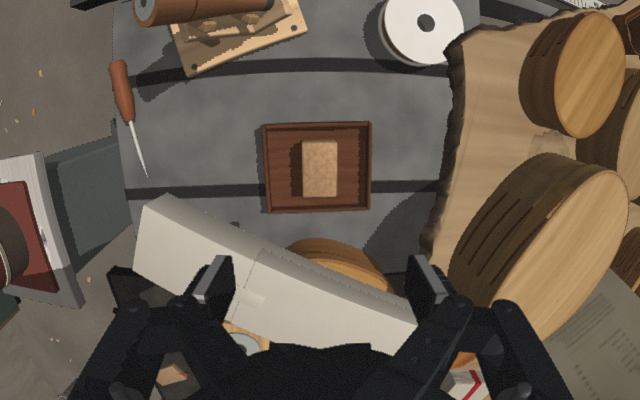

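The block lies flat inside the tray. Next is the leg.

{"fn": "jog_arm", "kwargs": {"rows": "-0.49 -0.66 -0.04 0.92 -1; -0.55 -0.61 -0.04 0.92 -1; -0.61 -0.55 -0.04 0.92 -1; -0.66 -0.49 -0.04 0.92 -1; -0.7 -0.42 -0.04 0.92 -1; -0.74 -0.35 -0.04 0.92 -1; -0.77 -0.28 -0.04 0.92 -1; -0.79 -0.21 -0.04 0.92 -1"}}

```text
t: 14.43
ee_pos: [0.5453, 0.2219, 0.2458]
orientation: [-179.1, -3.1, -47.1]
contact_force: [0.1, 0.3, -0.2]
grip_width: 1.003
```

```bash
python3 -c "
from h import *
from plant import r
i=cv2.imread('pics/t3.png'); cv2.imwrite('pics/t3z.png',cv2.resize(i[160:260,180:320],None,fx=5,fy=5,interpolation=cv2.INTER_CUBIC))
plan((.5,.28,.25),-72.4)
"
```

```text
t 14.43 pos [0.5453 0.2219 0.2458] rpy [-179.1    -3.14  -47.12] F [ 0.1  0.3 -0.2] M [ 0.03  0.03 -0.01] w 1.003 j [-60.  11.  37.  95.  -4.  74. -70.]
dist [-0.0453  0.0581  0.0042] dyaw -25.3 5
-0.73 -0.06 -0.08 0.84 ; -0.73 -0.00 -0.08 0.84 ; -0.73 0.06 -0.08 0.84 ; -0.72 0.13 -0.08 0.84 ; -0.71 0.19 -0.08 0.84
```

View pics/t3z.png

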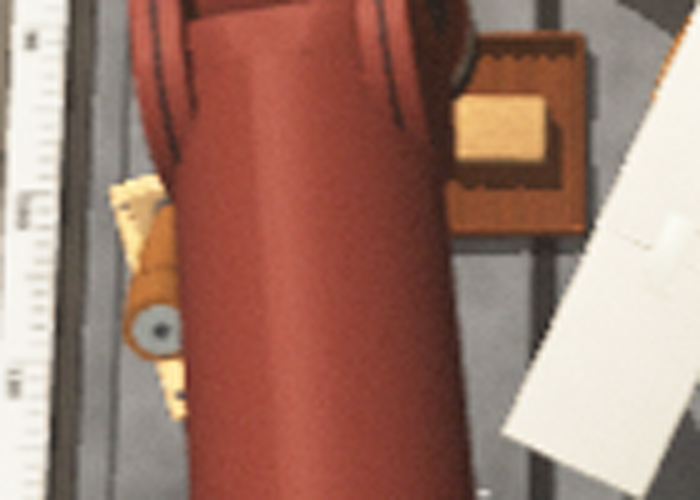

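{"fn": "jog_arm", "kwargs": {"rows": "-0.73 -0.06 -0.04 0.84 -1; -0.73 0 -0.04 0.84 -1; -0.73 0.06 -0.04 0.84 -1; -0.5 0.1 -0.04 0.84 -1; -0.3 0.1 -0.04 0.6 -1; 0 0 0 0 -1"}}

```text
t: 14.93
ee_pos: [0.5004, 0.2743, 0.2413]
orientation: [-178.3, -2.5, -72.1]
contact_force: [0.2, 0.4, -0.4]
grip_width: 0.999
```

```bash
python3 -c "
from h import *
from plant import r
s=st(); w=r.capture('wrist'); cv2.imwrite('pics/w4.png',w); np.save('w4m.npy',r.camera_model('wrist'),allow_pickle=True)
"
```

```text
t 14.93 pos [0.5004 0.2743 0.2413] rpy [-178.33   -2.54  -72.13] F [ 0.2  0.4 -0.4] M [0.12 0.02 0.04] w 0.999 j [ -68.    9.   37.   97.   -3.   74. -102.]
```

View pics/w4.png

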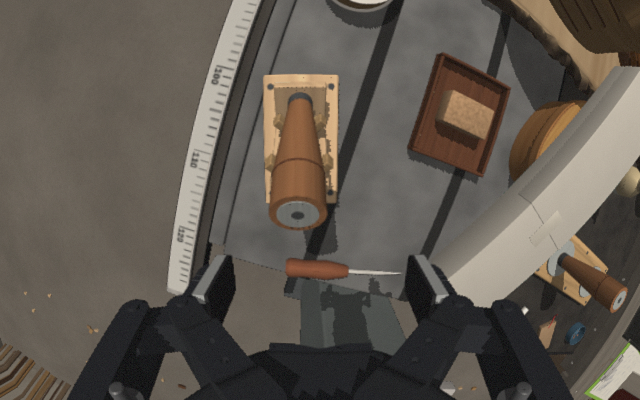

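```bash
python3 -c "
from h import *
np.set_printoptions(precision=4,suppress=True)
m=np.load('w4m.npy',allow_pickle=True).item()
print(wplane(298,213,.168,m), wplane(301,97,.055,m),[wplane(*p,.01,m) for p in [(264,74),(338,75)]])
i=cv2.imread('pics/w4.png'); cv2.imwrite('pics/w4z.png',cv2.resize(i[60:240,230:370],None,fx=3.3,fy=3.3,interpolation=cv2.INTER_CUBIC))
"
```

```text
[0.498  0.2864 0.168 ] [0.5838 0.3127 0.055 ] [array([0.6   , 0.3652, 0.01  ]), array([0.6253, 0.2804, 0.01  ])]
```

View pics/w4z.png

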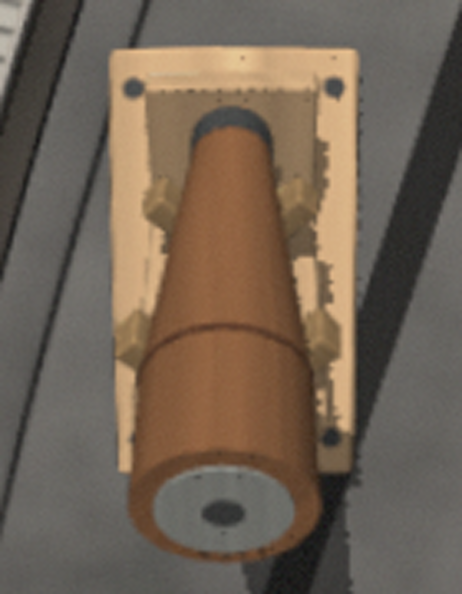

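```bash
python3 -c "
from h import *
plan((.5098,.2908,.150),-72.5,7)
R=Ro.from_euler('xyz',st()['orientation'],degrees=True); print(R.apply([0,0,1]))
"
```

```text
t 14.98 pos [0.5007 0.2736 0.2412] rpy [-178.35   -2.57  -71.94] F [ 0.8 -0.7 -0.4] M [-0.    0.07 -0.01] w 0.999 j [ -68.    9.   37.   97.   -3.   74. -102.]
dist [ 0.0091  0.0172 -0.0912] dyaw -0.6 7
-0.13 -0.08 0.65 0.01
t 14.98 pos [0.5007 0.2736 0.2412] rpy [-178.35   -2.57  -71.94] F [ 0.8 -0.7 -0.4] M [-0.    0.07 -0.01] w 0.999 j [ -68.    9.   37.   97.   -3.   74. -102.]
[ 0.0413 -0.0337 -0.9986]
```

{"fn": "jog_arm", "kwargs": {"rows": "-0.3 -0.1 0.3 0 -1; -0.3 -0.1 0.5 0.01 -1; -0.2 -0.08 0.65 0.01 -1; -0.1 -0.08 0.65 0.01 -1; 0 -0.08 0.65 0.01 -1; 0 -0.08 0.6 0.01 -1; 0 0 0.3 0 -1; 0 0 0 0 -1"}}

```text
t: 15.65
ee_pos: [0.5098, 0.29, 0.1577]
orientation: [-178.5, -2.7, -71.7]
contact_force: [-0.2, -0.5, 0.7]
grip_width: 1.005
```

```bash
python3 -c "
from h import *
plan((.5098,.2908,.128),-72.5,3)
"
```

```text
t 15.65 pos [0.5098 0.29   0.1577] rpy [-178.52   -2.73  -71.75] F [-0.2 -0.5  0.7] M [ 0.01  0.07 -0.04] w 1.005 j [ -66.   16.   36.  101.   -7.   66. -100.]
dist [-0.      0.0008 -0.0297] dyaw -0.8 3
-0.04 0.01 0.49 0.04
```

{"fn": "jog_arm", "kwargs": {"rows": "-0.04 0.01 0.49 0.04 -1; -0.04 0.01 0.49 0.04 -1; -0.03 0.01 0.35 0.04 -0.6; 0 0 0 0 -0.3; 0 0 0 0 0; 0 0 0 0 0.3; 0 0 0 0 0.4; 0 0 0 0 0.4", "grip_force": 20}}

```text
t: 16.32
ee_pos: [0.51, 0.2908, 0.1286]
orientation: [-178.5, -2.7, -72.5]
contact_force: [0.6, 0.5, -3.9]
grip_width: 0.51
```

```bash
python3 -c "
from h import *
from plant import r
st()
cv2.imwrite('pics/s5.png',cv2.resize(r.capture('scene')[130:210,230:330],None,fx=6,fy=6,interpolation=cv2.INTER_CUBIC))
cv2.imwrite('pics/w5.png',r.capture('wrist'))
"
```

```text
t 16.32 pos [0.51   0.2908 0.1286] rpy [-178.47   -2.71  -72.49] F [ 0.6  0.5 -3.9] M [0.08 0.01 0.  ] w 0.510 j [ -66.   18.   36.  102.   -8.   62. -100.]
```

View pics/s5.png

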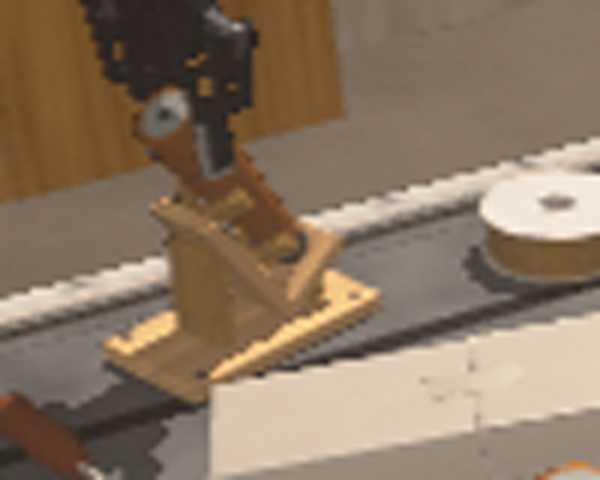

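View pics/w5.png

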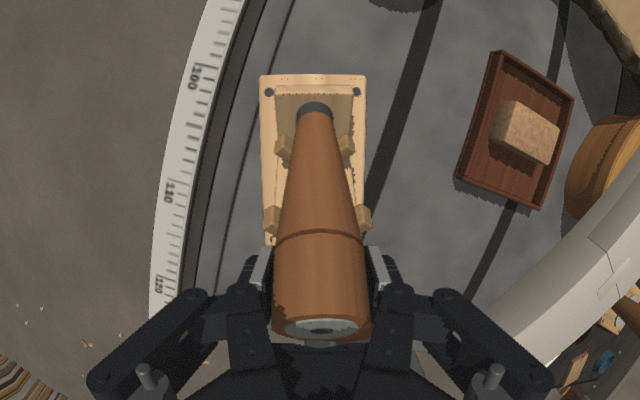

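{"fn": "jog_arm", "kwargs": {"rows": "0 -0.16 -0.11 0 0.4; 0 -0.16 -0.11 0 0.4; 0 -0.16 -0.11 0 0.4; 0 -0.16 -0.11 0 0.4"}}

```text
t: 16.75
ee_pos: [0.5219, 0.2951, 0.1382]
orientation: [-178.6, -2.7, -72.5]
contact_force: [0.9, -0.5, -3.5]
grip_width: 0.513
```

```bash
python3 -c "
from h import *
st()"
```

```text
t 16.75 pos [0.5219 0.2951 0.1382] rpy [-178.56   -2.71  -72.48] F [ 0.9 -0.5 -3.5] M [ 0.1   0.1  -0.04] w 0.513 j [-65.  19.  36. 100.  -9.  64. -99.]
```

```bash
cat > look.py <<'E'
import sys
from h import *
from plant import r
s=st(); a=r.capture('scene')
k=sys.argv[1]
x0,y0,w,hh=[int(v) for v in sys.argv[2:6]]
cv2.imwrite(f'pics/{k}.png',cv2.resize(a[y0:y0+hh,x0:x0+w],None,fx=6,fy=6,interpolation=cv2.INTER_CUBIC))
if len(sys.argv)>6: cv2.imwrite(f'pics/{k}w.png',r.capture('wrist'))
E
python3 look.py s6 230 130 100 80
```

```text
t 16.75 pos [0.5219 0.2951 0.1382] rpy [-178.56   -2.71  -72.48] F [ 0.9 -0.5 -3.5] M [ 0.1   0.1  -0.04] w 0.513 j [-65.  19.  36. 100.  -9.  64. -99.]
```

View pics/s6.png

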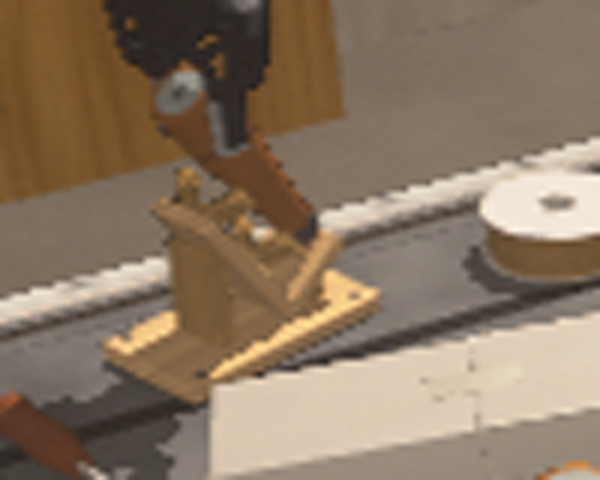

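The foot slid up the toe plate without the leg rotating, so the leg is now held at about 35° and free of the saddles. I'll lift it, carry it over the cleared plate, and let it swing upright in the pads there.

{"fn": "jog_arm", "kwargs": {"rows": "0 -0.1 -0.3 0 0.6; 0 -0.1 -0.5 0 0.6; 0 0 -0.8 0 0.6; 0 0 -0.85 0 0.6; 0 0 -0.85 0 0.6; 0 0 -0.85 0 0.6; 0 0 -0.85 0 0.6; 0 0 -0.85 0 0.6", "grip_force": 35}}

```text
t: 17.47
ee_pos: [0.5218, 0.2997, 0.2623]
orientation: [-178.7, -2.9, -72.6]
contact_force: [0.2, -0.0, -2.8]
grip_width: 0.509
```

{"fn": "jog_arm", "kwargs": {"rows": "0 0 -0.8 0 0.6; 0 0 -0.8 0 0.6; 0 0 -0.7 0 0.6; 0 0 -0.4 0 0.6"}}

```text
t: 17.8
ee_pos: [0.5205, 0.3018, 0.3252]
orientation: [-178.5, -2.7, -72.7]
contact_force: [0.6, 0.1, -2.1]
grip_width: 0.512
```

```bash
python3 look.py s7 210 100 120 90 w; python3 -c "
from h import *
plan((.55,.0,.325),-90)"
```

```text
t 17.80 pos [0.5205 0.3018 0.3252] rpy [-178.46   -2.74  -72.67] F [ 0.6  0.1 -2.1] M [0.04 0.05 0.02] w 0.512 j [ -67.   12.   37.   85.   -4.   85. -103.]
t 17.90 pos [0.5208 0.3019 0.3247] rpy [-178.41   -2.72  -72.67] F [-0.3  1.3 -2.8] M [ 0.04  0.13 -0.05] w 0.513 j [ -67.   12.   37.   85.   -4.   85. -103.]
dist [ 0.0292 -0.3019  0.0003] dyaw -17.3 17
0.87 0.18 0.04 0.17 ; 0.88 0.17 0.04 0.17 ; 0.88 0.15 0.04 0.17 ; 0.88 0.14 0.04 0.17 ; 0.88 0.12 0.04 0.17 ; 0.89 0.11 0.04 0.17 ; 0.89 0.09 0.04 0.17 ; 0.89 0.07 0.04 0.17 ; 0.89 0.06 0.04 0.17 ; 0.89 0.04 0.04 0.17 ; 0.89 0.03 0.04 0.17 ; 0.89 0.01 0.04 0.17 ; 0.89 -0.01 0.04 0.17 ; 0.89 -0.02 0.04 0.17 ; 0.89 -0.04 0.04 0.17 ; 0.89 -0.05 0.04 0.17 ; 0.89 -0.07 0.04 0.17
```

View pics/s7w.png

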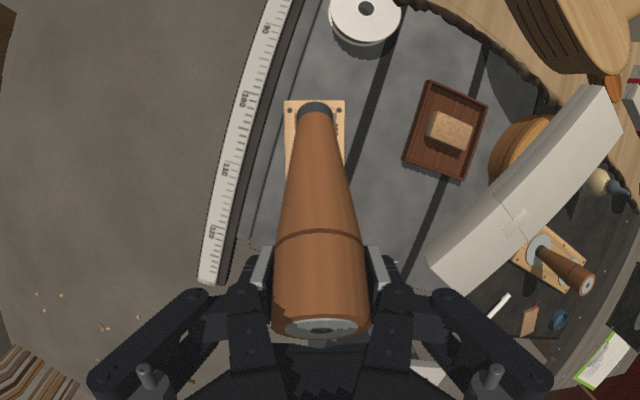

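{"fn": "jog_arm", "kwargs": {"rows": "0.4 0.1 0 0.1 0.6; 0.7 0.17 0.03 0.17 0.6; 0.88 0.15 0.03 0.17 0.6; 0.88 0.14 0.03 0.17 0.6; 0.88 0.12 0.03 0.17 0.6; 0.88 0.1 0.03 0.17 0.6; 0.88 0.09 0.03 0.17 0.6; 0.88 0.07 0.03 0.17 0.6"}}

```text
t: 18.57
ee_pos: [0.5313, 0.1597, 0.3212]
orientation: [-178.4, -2.6, -81.2]
contact_force: [0.6, -0.4, -1.8]
grip_width: 0.511
```

{"fn": "jog_arm", "kwargs": {"rows": "0.88 0.06 0.03 0.17 0.6; 0.88 0.04 0.03 0.17 0.6; 0.88 0.03 0.03 0.17 0.6; 0.88 0.01 0.03 0.17 0.6; 0.88 0 0.03 0.17 0.6; 0.88 -0.02 0.03 0.17 0.6; 0.88 -0.04 0.03 0.17 0.6; 0.88 -0.05 0.03 0.17 0.6"}}

```text
t: 19.23
ee_pos: [0.5433, 0.0019, 0.3233]
orientation: [-177.9, -2.3, -90.4]
contact_force: [1.4, 0.7, -2.4]
grip_width: 0.514
```

```bash
python3 -c "
from h import *
plan((.473,-.33,.325),-115)"
```

```text
t 19.23 pos [0.5433 0.0019 0.3233] rpy [-177.95   -2.27  -90.36] F [ 1.4  0.7 -2.4] M [ 0.07  0.1  -0.01] w 0.514 j [-54.   2.  50.  94.   1.  83. -95.]
dist [-0.0703 -0.3319  0.0017] dyaw -24.6 19
0.87 0.18 0.02 0.22 ; 0.88 0.16 0.02 0.22 ; 0.88 0.14 0.02 0.22 ; 0.88 0.12 0.02 0.22 ; 0.89 0.10 0.02 0.22 ; 0.89 0.08 0.02 0.22 ; 0.89 0.06 0.02 0.22 ; 0.89 0.04 0.02 0.22 ; 0.89 0.02 0.02 0.22 ; 0.89 -0.00 0.02 0.22 ; 0.89 -0.02 0.02 0.22 ; 0.89 -0.04 0.02 0.22 ; 0.89 -0.06 0.02 0.22 ; 0.89 -0.08 0.02 0.22 ; 0.89 -0.10 0.02 0.22 ; 0.88 -0.12 0.02 0.22 ; 0.88 -0.14 0.02 0.22 ; 0.88 -0.16 0.02 0.22 ; 0.87 -0.18 0.02 0.22
```

{"fn": "jog_arm", "kwargs": {"rows": "0.87 0.18 0.02 0.22 0.6; 0.88 0.16 0.02 0.22 0.6; 0.88 0.14 0.02 0.22 0.6; 0.88 0.12 0.02 0.22 0.6; 0.88 0.1 0.02 0.22 0.6; 0.88 0.08 0.02 0.22 0.6; 0.88 0.06 0.02 0.22 0.6; 0.88 0.04 0.02 0.22 0.6"}}

```text
t: 19.9
ee_pos: [0.509, -0.1519, 0.3246]
orientation: [-177.5, -1.8, -102.1]
contact_force: [-0.3, -0.2, -1.8]
grip_width: 0.507
```

```bash
python3 -c "
from h import *
plan((.473,-.33,.325),-115)"
```

```text
t 19.90 pos [ 0.509  -0.1519  0.3246] rpy [-177.52   -1.79 -102.08] F [-0.3 -0.2 -1.8] M [ 0.06  0.09 -0.01] w 0.507 j [-46.  -1.  57.  96.   3.  82. -92.]
dist [-0.036  -0.1781  0.0004] dyaw -12.9 11
0.83 -0.01 0.02 0.20 ; 0.83 -0.03 0.02 0.20 ; 0.82 -0.04 0.02 0.20 ; 0.82 -0.06 0.02 0.20 ; 0.82 -0.08 0.02 0.20 ; 0.82 -0.09 0.02 0.20 ; 0.82 -0.11 0.02 0.20 ; 0.82 -0.13 0.02 0.20 ; 0.81 -0.14 0.02 0.20 ; 0.81 -0.16 0.02 0.20 ; 0.81 -0.18 0.02 0.20
```

{"fn": "jog_arm", "kwargs": {"rows": "0.83 0 0.02 0.2 0.6; 0.83 -0.03 0.02 0.2 0.6; 0.82 -0.04 0.02 0.2 0.6; 0.82 -0.06 0.02 0.2 0.6; 0.82 -0.08 0.02 0.2 0.6; 0.82 -0.1 0.02 0.2 0.6; 0.82 -0.11 0.02 0.2 0.6; 0.8 -0.13 0.02 0.2 0.6"}}

```text
t: 20.57
ee_pos: [0.4782, -0.2949, 0.3263]
orientation: [-177.1, -1.3, -112.6]
contact_force: [0.1, 0.5, -2.7]
grip_width: 0.51
```

{"fn": "jog_arm", "kwargs": {"rows": "0.4 -0.1 0.2 0.2 0.6; 0.1 -0.1 0.3 0.2 0.6; 0 0 0 0 0.6"}}

```text
t: 20.82
ee_pos: [0.476, -0.313, 0.3166]
orientation: [-177.0, -1.4, -115.7]
contact_force: [0.4, -0.4, -3.6]
grip_width: 0.507
```

```bash
python3 -c "
from h import *
plan((.473,-.336,.175),-115,8)"; python3 look.py s8 270 130 130 100 w
```

```text
t 20.82 pos [ 0.476  -0.313   0.3166] rpy [-176.99   -1.35 -115.73] F [ 0.4 -0.4 -3.6] M [0.14 0.1  0.02] w 0.507 j [-32.   9.  68.  93.  -7.  81. -79.]
dist [-0.003  -0.023  -0.1416] dyaw 0.7 8
0.12 0.00 0.89 -0.02
t 20.82 pos [ 0.476  -0.313   0.3166] rpy [-176.99   -1.35 -115.73] F [ 0.4 -0.4 -3.6] M [0.14 0.1  0.02] w 0.507 j [-32.   9.  68.  93.  -7.  81. -79.]
```

View pics/s8.png

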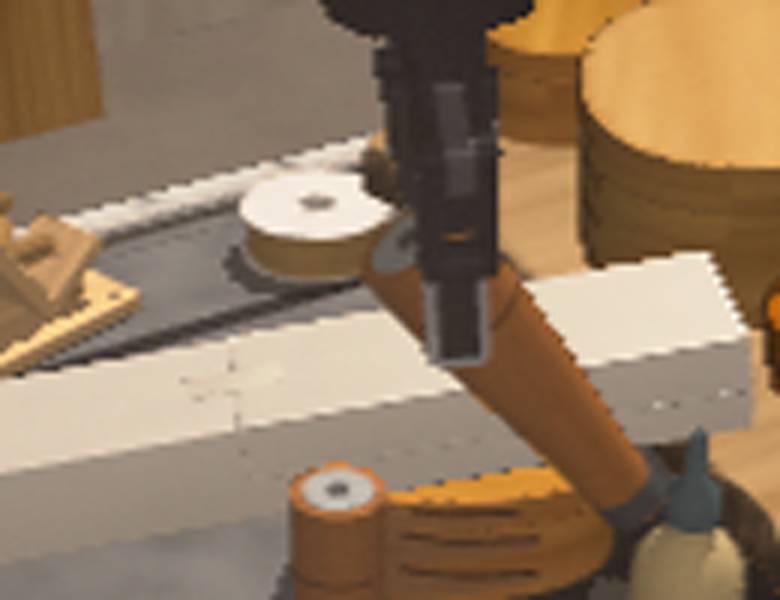

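View pics/s8w.png

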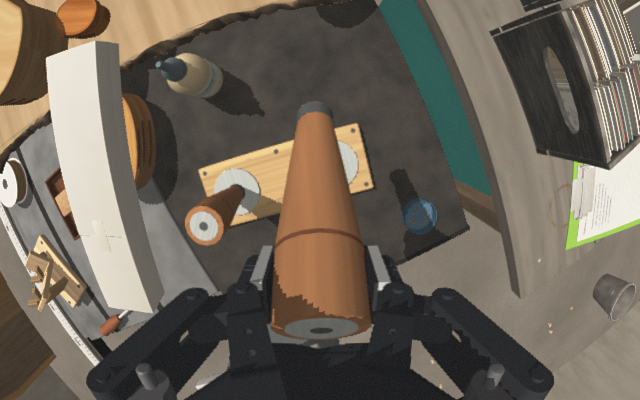

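{"fn": "jog_arm", "kwargs": {"rows": "0.15 0 0.5 0 0.6; 0.15 0 0.8 0 0.6; 0.15 0 0.85 0 0.6; 0.15 0 0.85 0 0.6; 0.13 0 0.85 0 0.6; 0.12 0 0.85 0 0.6; 0.1 0 0.85 0 0.6; 0.05 0 0.7 0 0.6"}}

```text
t: 21.58
ee_pos: [0.4777, -0.3306, 0.1871]
orientation: [-176.7, -1.1, -114.6]
contact_force: [-0.4, -0.4, -2.3]
grip_width: 0.505
```

{"fn": "jog_arm", "kwargs": {"rows": "0.05 0 0.5 0 0.6; 0.05 0 0.3 0 0.6; 0 0 0 0 0.6"}}

```text
t: 21.83
ee_pos: [0.4768, -0.3305, 0.1661]
orientation: [-176.9, -1.0, -114.4]
contact_force: [-0.9, 0.8, -1.9]
grip_width: 0.509
```

```bash
python3 -c "
from h import *
plan((.4725,-.338,.143),-115,3)
R=Ro.from_euler('xyz',st()['orientation'],degrees=True); print(R.as_matrix())"
```

```text
t 21.83 pos [ 0.4768 -0.3305  0.1661] rpy [-176.95   -1.05 -114.35] F [-0.9  0.8 -1.9] M [0.13 0.18 0.03] w 0.509 j [-22.  19.  62. 104. -18.  65. -68.]
dist [-0.0043 -0.0075 -0.0231] dyaw -0.6 3
0.14 0.03 0.39 0.04
t 21.83 pos [ 0.4768 -0.3305  0.1661] rpy [-176.95   -1.05 -114.35] F [-0.9  0.8 -1.9] M [0.13 0.18 0.03] w 0.509 j [-22.  19.  62. 104. -18.  65. -68.]
[[-0.4123 -0.9101  0.041 ]
 [-0.9109  0.4109 -0.0386]
 [ 0.0183 -0.0533 -0.9984]]
```

{"fn": "jog_arm", "kwargs": {"rows": "0.2 0.05 0.45 0.04 0.6; 0.15 0.03 0.45 0.04 0.6; 0.05 0 0.2 0 0.4; 0 0 0 0 0.2; 0 0 0 0 0.1; 0 0 0 0 0.05", "grip_force": 20}}

```text
t: 22.33
ee_pos: [0.4738, -0.339, 0.1437]
orientation: [-176.8, -1.0, -114.8]
contact_force: [-0.1, 0.1, -2.5]
grip_width: 0.512
```

```bash
python3 -c "
from h import *
plan((.4725,-.338,.143),-115,1)"; python3 look.py s9 270 150 130 100 w
```

```text
t 22.33 pos [ 0.4738 -0.339   0.1437] rpy [-176.79   -1.01 -114.81] F [-0.1  0.1 -2.5] M [0.08 0.1  0.09] w 0.512 j [-19.  21.  61. 105. -20.  63. -66.]
dist [-0.0013  0.001  -0.0007] dyaw -0.2 1
-0.02 0.08 0.03 0.03
t 22.33 pos [ 0.4738 -0.339   0.1437] rpy [-176.79   -1.01 -114.81] F [-0.1  0.1 -2.5] M [0.08 0.1  0.09] w 0.512 j [-19.  21.  61. 105. -20.  63. -66.]
```

View pics/s9.png

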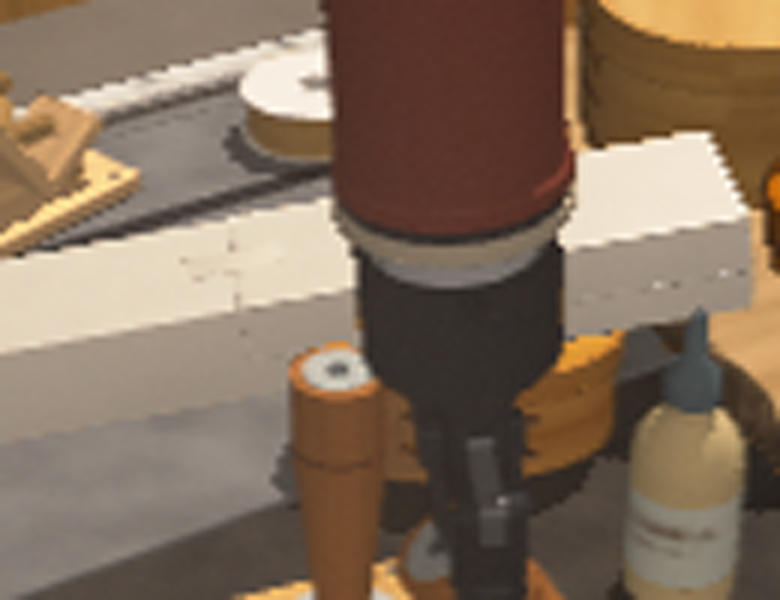

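{"fn": "jog_arm", "kwargs": {"rows": "0 0 0 0 0.03; 0 0 0 0 0.01; 0 0 0 0 0; 0 0 0 0 -0.01"}}

```text
t: 22.77
ee_pos: [0.4747, -0.3389, 0.1448]
orientation: [-176.7, -1.0, -114.8]
contact_force: [0.5, 0.1, -2.5]
grip_width: 0.508
```

```bash
python3 look.py s10 270 200 130 100 w
```

```text
t 22.77 pos [ 0.4747 -0.3389  0.1448] rpy [-176.68   -0.98 -114.76] F [ 0.5  0.1 -2.5] M [ 0.1   0.18 -0.03] w 0.508 j [-20.  20.  61. 105. -20.  63. -66.]
```

View pics/s10.png

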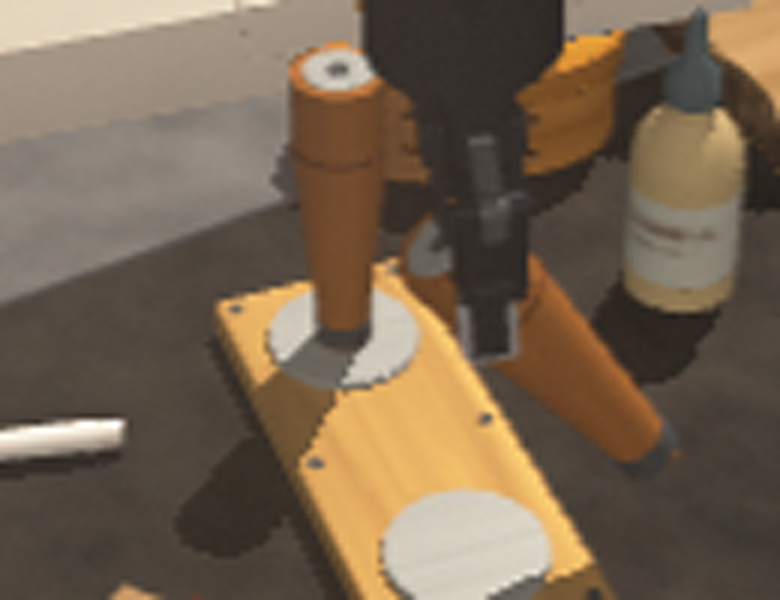

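View pics/s10w.png

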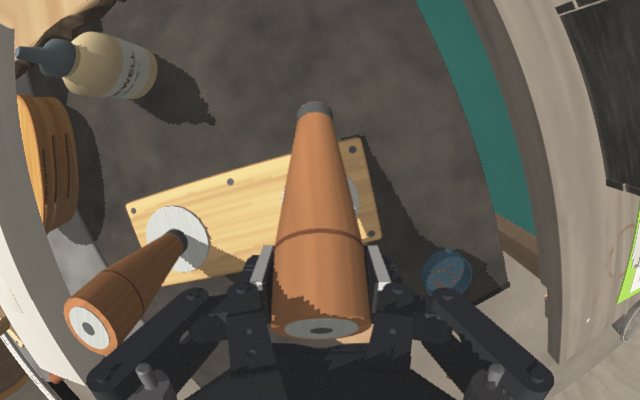

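{"fn": "jog_arm", "kwargs": {"rows": "0 0 0 0 -0.02; 0 0 0 0 -0.03"}}

```text
t: 23.03
ee_pos: [0.4747, -0.3388, 0.1447]
orientation: [-176.7, -1.0, -114.8]
contact_force: [-0.1, 2.0, -3.5]
grip_width: 0.515
```

```bash
python3 -c "
from h import *
from plant import r
st(); a=r.capture('wrist'); cv2.imwrite('pics/w11.png',a[80:350,200:440])"
```

```text
t 23.03 pos [ 0.4747 -0.3388  0.1447] rpy [-176.68   -0.98 -114.75] F [-0.1  2.  -3.5] M [0.2  0.02 0.06] w 0.515 j [-20.  20.  61. 105. -20.  63. -66.]
```

View pics/w11.png

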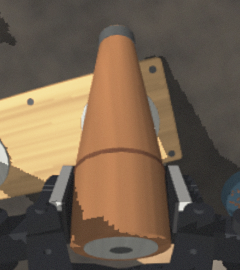

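The leg stays rigid in the pads. I'd rather not loosen it in mid-air, so I'll re-grip and turn it upright by pushing the foot against the outside of the fixed tray wall.

{"fn": "jog_arm", "kwargs": {"rows": "0 0 0 0 0.6; 0 0 -0.3 0 0.6; 0 0 -0.6 0 0.6; 0 0 -0.85 0 0.6; 0 0 -0.85 0 0.6; 0 0 -0.85 0 0.6; 0 0 -0.85 0 0.6; 0 0 -0.85 0 0.6", "grip_force": 35}}

```text
t: 23.75
ee_pos: [0.4673, -0.3346, 0.2533]
orientation: [-177.0, -1.0, -114.9]
contact_force: [-0.0, 0.1, -3.5]
grip_width: 0.509
```

{"fn": "jog_arm", "kwargs": {"rows": "0 0 -0.85 0 0.6; 0 0 -0.85 0 0.6; 0 0 -0.85 0 0.6; 0 0 -0.6 0 0.6"}}

```text
t: 24.08
ee_pos: [0.4632, -0.3338, 0.3247]
orientation: [-176.7, -1.0, -115.1]
contact_force: [-0.3, -0.3, -2.3]
grip_width: 0.511
```

```bash
python3 -c "
from h import *
plan((.50,-.08,.325),-105)"
```

```text
t 24.08 pos [ 0.4632 -0.3338  0.3247] rpy [-176.73   -0.96 -115.14] F [-0.3 -0.3 -2.3] M [ 0.04  0.02 -0.01] w 0.511 j [-29.   9.  68.  92.  -8.  82. -76.]
dist [0.0368 0.2538 0.0003] dyaw 10.1 15
-0.82 0.25 -0.03 -0.11 ; -0.82 0.24 -0.03 -0.11 ; -0.82 0.23 -0.03 -0.11 ; -0.83 0.22 -0.03 -0.11 ; -0.83 0.21 -0.03 -0.11 ; -0.83 0.20 -0.03 -0.11 ; -0.83 0.19 -0.03 -0.11 ; -0.84 0.18 -0.03 -0.11 ; -0.84 0.17 -0.03 -0.11 ; -0.84 0.16 -0.03 -0.11 ; -0.84 0.15 -0.03 -0.11 ; -0.84 0.14 -0.03 -0.11 ; -0.84 0.13 -0.03 -0.11 ; -0.85 0.12 -0.03 -0.11 ; -0.85 0.11 -0.03 -0.11
```

{"fn": "jog_arm", "kwargs": {"rows": "-0.4 0.1 -0.03 -0.1 0.6; -0.82 0.24 -0.03 -0.12 0.6; -0.82 0.23 -0.03 -0.12 0.6; -0.83 0.22 -0.03 -0.12 0.6; -0.83 0.2 -0.03 -0.12 0.6; -0.83 0.2 -0.03 -0.12 0.6; -0.83 0.2 -0.03 -0.12 0.6; -0.84 0.18 -0.03 -0.12 0.6"}}

```text
t: 24.75
ee_pos: [0.4789, -0.2138, 0.3369]
orientation: [-176.1, -1.2, -110.4]
contact_force: [0.6, -0.5, -2.7]
grip_width: 0.506
```

{"fn": "jog_arm", "kwargs": {"rows": "-0.85 0.18 -0.03 -0.12 0.6; -0.85 0.16 -0.03 -0.12 0.6; -0.85 0.15 -0.03 -0.12 0.6; -0.85 0.14 -0.03 -0.12 0.6; -0.85 0.13 -0.03 -0.12 0.6; -0.85 0.12 -0.03 -0.12 0.6; -0.85 0.1 -0.03 -0.12 0.6; -0.85 0.1 -0.03 -0.12 0.6"}}

```text
t: 25.42
ee_pos: [0.4993, -0.0749, 0.344]
orientation: [-175.9, -1.1, -104.9]
contact_force: [0.4, 0.3, -3.1]
grip_width: 0.505
```

```bash
python3 -c "
from h import *
plan((.478,.145,.30),-90)"
```

```text
t 25.42 pos [ 0.4993 -0.0749  0.344 ] rpy [-175.94   -1.12 -104.93] F [ 0.4  0.3 -3.1] M [ 0.07  0.09 -0.01] w 0.505 j [ -50.   -8.   47.   98.    8.   84. -108.]
dist [-0.0213  0.2199 -0.044 ] dyaw 14.9 13
-0.80 0.31 0.13 -0.19 ; -0.81 0.29 0.13 -0.19 ; -0.81 0.28 0.13 -0.19 ; -0.82 0.26 0.13 -0.19 ; -0.82 0.24 0.13 -0.19 ; -0.83 0.23 0.13 -0.19 ; -0.83 0.21 0.13 -0.19 ; -0.83 0.19 0.13 -0.19 ; -0.84 0.18 0.13 -0.19 ; -0.84 0.16 0.13 -0.19 ; -0.84 0.14 0.13 -0.19 ; -0.85 0.13 0.13 -0.19 ; -0.85 0.11 0.13 -0.19
```

{"fn": "jog_arm", "kwargs": {"rows": "-0.8 0.31 0.1 -0.19 0.6; -0.81 0.29 0.1 -0.19 0.6; -0.81 0.28 0.1 -0.19 0.6; -0.82 0.26 0.1 -0.19 0.6; -0.82 0.24 0.1 -0.19 0.6; -0.83 0.23 0.1 -0.19 0.6; -0.83 0.21 0.1 -0.19 0.6; -0.83 0.19 0.1 -0.19 0.6"}}

```text
t: 26.08
ee_pos: [0.4843, 0.075, 0.3204]
orientation: [-176.2, -1.9, -95.0]
contact_force: [0.3, 1.3, -3.6]
grip_width: 0.506
```

```bash
python3 -c "
from h import *
plan((.478,.145,.30),-90)"
```

```text
t 26.08 pos [0.4843 0.075  0.3204] rpy [-176.18   -1.86  -94.97] F [ 0.3  1.3 -3.6] M [0.12 0.14 0.01] w 0.506 j [ -57.   -7.   37.  101.    8.   82. -116.]
dist [-0.0063  0.07   -0.0204] dyaw 5.0 5
-0.70 0.13 0.17 -0.17
```

{"fn": "jog_arm", "kwargs": {"rows": "-0.7 0.13 0.3 -0.17 0.6; -0.7 0.13 0.3 -0.17 0.6; -0.7 0.13 0.3 -0.17 0.6; -0.6 0.1 0.5 -0.17 0.6; -0.1 0 0.7 -0.1 0.6; 0 0 0.7 0 0.6; 0 0 0.7 0 0.6; 0 0 0.5 0 0.6"}}

```text
t: 26.75
ee_pos: [0.481, 0.142, 0.2302]
orientation: [-176.4, -2.2, -89.1]
contact_force: [0.2, -0.9, -3.2]
grip_width: 0.507
```

```bash
python3 -c "
from h import *
plan((.475,.145,.15),-90,5)"; python3 look.py s12 230 130 130 100 w
```

```text
t 26.75 pos [0.481  0.142  0.2302] rpy [-176.37   -2.24  -89.11] F [ 0.2 -0.9 -3.2] M [ 0.03  0.19 -0.01] w 0.507 j [ -59.   -2.   35.  108.    5.   71. -115.]
dist [-0.006   0.003  -0.0802] dyaw -0.9 5
-0.06 0.11 0.80 0.03
t 26.75 pos [0.481  0.142  0.2302] rpy [-176.37   -2.24  -89.11] F [ 0.2 -0.9 -3.2] M [ 0.03  0.19 -0.01] w 0.507 j [ -59.   -2.   35.  108.    5.   71. -115.]
```

View pics/s12w.png

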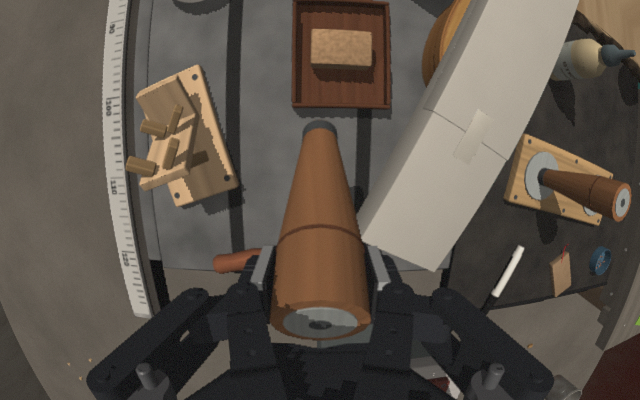

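{"fn": "jog_arm", "kwargs": {"rows": "-0.1 0.1 0.8 0.03 0.6; -0.1 0.1 0.8 0.03 0.6; -0.05 0.1 0.8 0.03 0.6; -0.05 0.1 0.8 0.03 0.6; -0.05 0.1 0.7 0.03 0.6; 0 0.1 0.5 0 0.6; 0 0 0.3 0 0.6; 0 0 0 0 0.6"}}

```text
t: 27.52
ee_pos: [0.4779, 0.146, 0.136]
orientation: [-176.0, -2.0, -90.2]
contact_force: [-0.2, 0.1, -2.6]
grip_width: 0.504
```

```bash
python3 -c "
from h import *
plan((.475,.145,.098),-90,5)"; python3 look.py s13 230 130 130 100 w
```

```text
t 27.52 pos [0.4779 0.146  0.136 ] rpy [-176.03   -2.04  -90.18] F [-0.2  0.1 -2.6] M [ 0.07  0.21 -0.02] w 0.504 j [ -59.    3.   35.  115.    2.   59. -114.]
dist [-0.0029 -0.001  -0.038 ] dyaw 0.2 5
-0.00 0.06 0.38 -0.01
t 27.52 pos [0.4779 0.146  0.136 ] rpy [-176.03   -2.04  -90.18] F [-0.2  0.1 -2.6] M [ 0.07  0.21 -0.02] w 0.504 j [ -59.    3.   35.  115.    2.   59. -114.]
```

View pics/s13w.png

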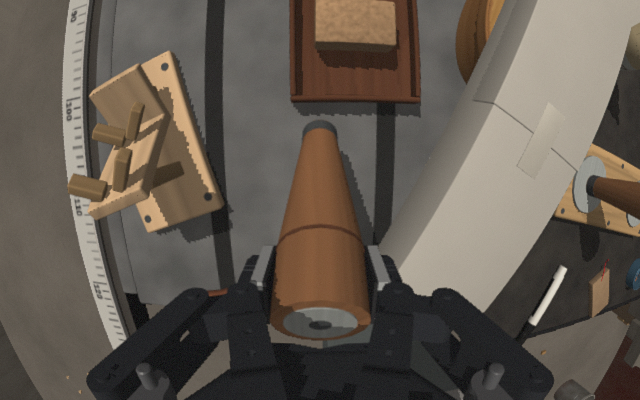

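View pics/s13.png

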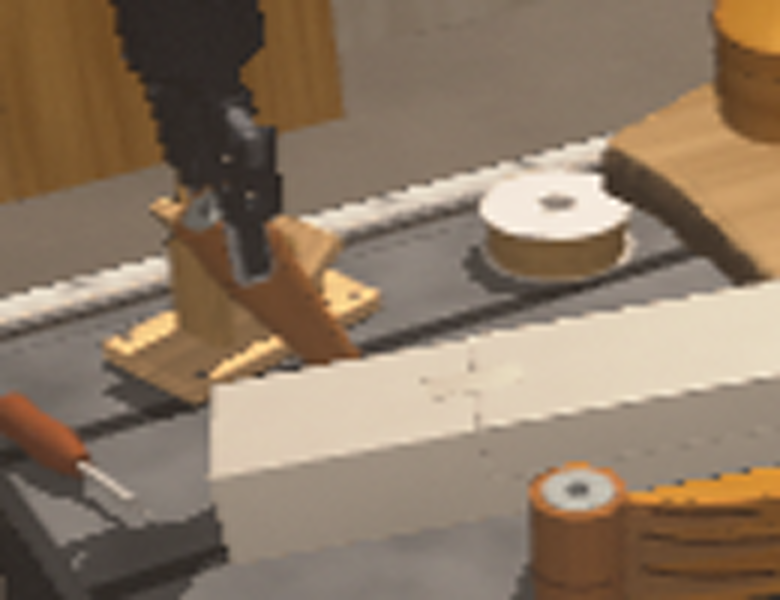

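{"fn": "jog_arm", "kwargs": {"rows": "0 0.06 0.4 0 0.6; 0 0.06 0.4 0 0.6; 0 0.06 0.4 0 0.6; 0 0.06 0.3 0 0.6; 0 0 0.15 0 0.6; 0 0 0 0 0.6"}}

```text
t: 28.12
ee_pos: [0.4775, 0.1458, 0.1028]
orientation: [-175.8, -1.8, -90.2]
contact_force: [0.5, 0.7, -2.4]
grip_width: 0.506
```

```bash
python3 -c "
from h import *
plan((.475,.145,.096),-90,2)
"
```

```text
t 28.12 pos [0.4775 0.1458 0.1028] rpy [-175.77   -1.84  -90.19] F [ 0.5  0.7 -2.4] M [0.06 0.16 0.02] w 0.506 j [ -58.    6.   36.  118.    0.   55. -113.]
dist [-0.0025 -0.0008 -0.0068] dyaw 0.2 2
0.01 0.07 0.17 -0.02
```

{"fn": "jog_arm", "kwargs": {"rows": "0 0.07 0.2 0 0.6; 0 0.03 0.2 0 0.6; 0 0 0.1 0 0.6; 0 0 0 0 0.6"}}

```text
t: 28.45
ee_pos: [0.4769, 0.1465, 0.0967]
orientation: [-175.8, -1.7, -90.2]
contact_force: [-0.1, -1.0, -2.8]
grip_width: 0.502
```

{"fn": "jog_arm", "kwargs": {"rows": "0 0 0.1 0 0.6; 0 0 0.1 0 0.6; 0 0 0 0 0.6"}}

```text
t: 28.7
ee_pos: [0.4775, 0.1471, 0.0971]
orientation: [-175.9, -1.5, -90.3]
contact_force: [-0.0, 0.4, -2.6]
grip_width: 0.503
```

{"fn": "jog_arm", "kwargs": {"rows": "0 0 0.25 0 0.6; 0 0 0.25 0 0.6; 0 0 0.1 0 0.6"}}

```text
t: 28.95
ee_pos: [0.4795, 0.1491, 0.092]
orientation: [-175.9, -1.1, -90.3]
contact_force: [-14.0, -5.1, 27.5]
grip_width: 0.508
```

```bash
python3 look.py s14 230 130 130 100 w
```

```text
t 28.95 pos [0.4795 0.1491 0.092 ] rpy [-175.91   -1.1   -90.27] F [-14.   -5.1  27.5] M [-1.83  2.54 -0.43] w 0.508 j [ -57.    7.   36.  118.   -2.   53. -111.]
```

View pics/s14w.png

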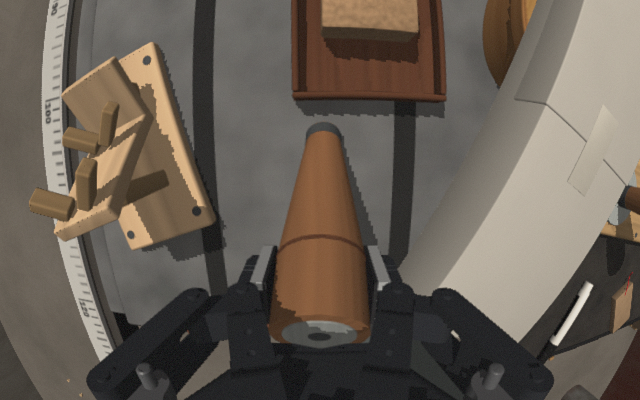

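{"fn": "jog_arm", "kwargs": {"rows": "0 0 -0.2 0 0.4; 0 -0.1 -0.05 0 0.3; 0 -0.25 0 0 0.3; 0 -0.25 0 0 0.3", "grip_force": 20}}

```text
t: 29.38
ee_pos: [0.4918, 0.1498, 0.0988]
orientation: [-175.8, -1.0, -90.2]
contact_force: [-0.1, 0.4, -3.2]
grip_width: 0.504
```

```bash
python3 look.py s15 230 130 130 100 w
```

```text
t 29.38 pos [0.4918 0.1498 0.0988] rpy [-175.84   -0.98  -90.23] F [-0.1  0.4 -3.2] M [0.02 0.12 0.  ] w 0.504 j [ -57.    8.   36.  116.   -3.   54. -110.]
```

View pics/s15w.png

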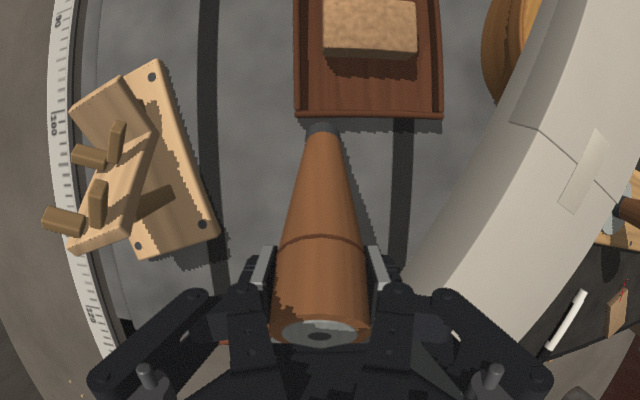

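{"fn": "jog_arm", "kwargs": {"rows": "0 0 0.22 0 0.3; 0 -0.2 0 0 0.3; 0 -0.25 0 0 0.3"}}

```text
t: 29.73
ee_pos: [0.4999, 0.1493, 0.0946]
orientation: [-176.1, -1.1, -90.3]
contact_force: [-9.8, -3.3, 22.3]
grip_width: 0.506
```

{"fn": "jog_arm", "kwargs": {"rows": "0 -0.25 -0.1 0 0.3"}}

```text
t: 29.82
ee_pos: [0.5041, 0.1491, 0.0966]
orientation: [-176.3, -1.1, -90.3]
contact_force: [-2.0, -0.2, -3.3]
grip_width: 0.509
```

```bash
python3 look.py s16 230 130 130 100 w
```

```text
t 29.82 pos [0.5041 0.1491 0.0966] rpy [-176.25   -1.09  -90.27] F [-2.  -0.2 -3.3] M [-0.16  1.01 -0.08] w 0.509 j [ -56.   10.   36.  115.   -4.   54. -108.]
```

View pics/s16w.png

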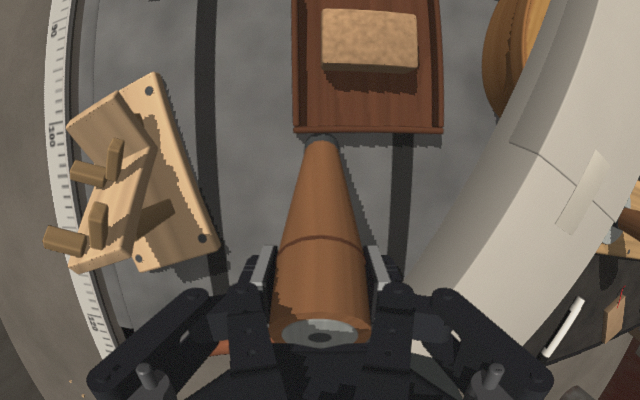

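{"fn": "jog_arm", "kwargs": {"rows": "0 -0.35 -0.12 0 0.3; 0 -0.35 -0.1 0 0.3"}}

```text
t: 30.08
ee_pos: [0.515, 0.1487, 0.0998]
orientation: [-176.6, -1.2, -90.3]
contact_force: [-5.8, 0.1, 0.0]
grip_width: 0.503
```

{"fn": "jog_arm", "kwargs": {"rows": "0 -0.35 -0.12 0 0.3; 0 -0.35 -0.1 0 0.3"}}

```text
t: 30.25
ee_pos: [0.5269, 0.1487, 0.1036]
orientation: [-176.8, -1.3, -90.2]
contact_force: [-5.3, 0.3, 1.2]
grip_width: 0.511
```

```bash
python3 look.py s17 230 130 130 100 w
```

```text
t 30.25 pos [0.5269 0.1487 0.1036] rpy [-176.84   -1.26  -90.22] F [-5.3  0.3  1.2] M [-0.13  1.54 -0.1 ] w 0.511 j [ -54.   13.   36.  111.   -6.   56. -105.]
```

View pics/s17w.png

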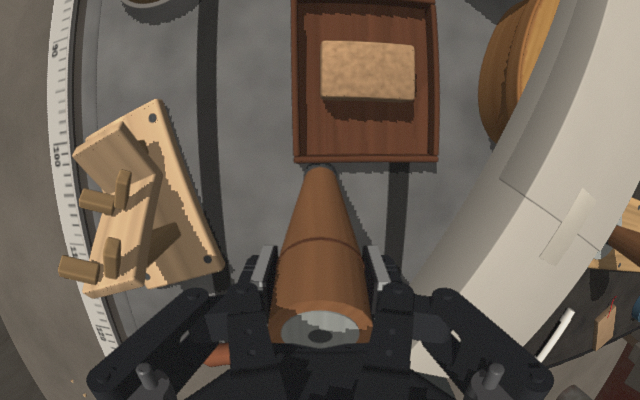

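{"fn": "jog_arm", "kwargs": {"rows": "0 -0.35 -0.1 0 0.3; 0 -0.35 -0.08 0 0.3"}}

```text
t: 30.52
ee_pos: [0.5403, 0.1486, 0.1071]
orientation: [-176.9, -1.3, -90.2]
contact_force: [-4.5, -0.7, 0.2]
grip_width: 0.506
```

{"fn": "jog_arm", "kwargs": {"rows": "0 -0.35 -0.08 0 0.3; 0 -0.35 -0.05 0 0.3"}}

```text
t: 30.68
ee_pos: [0.5545, 0.1486, 0.11]
orientation: [-177.0, -1.3, -90.2]
contact_force: [-2.3, -0.1, -4.2]
grip_width: 0.509
```

```bash
python3 look.py s18 230 130 130 100 w
```

```text
t 30.68 pos [0.5545 0.1486 0.11  ] rpy [-176.97   -1.33  -90.19] F [-2.3 -0.1 -4.2] M [ 0.03  0.93 -0.01] w 0.509 j [ -52.   16.   36.  107.   -8.   58. -103.]
```

View pics/s18w.png

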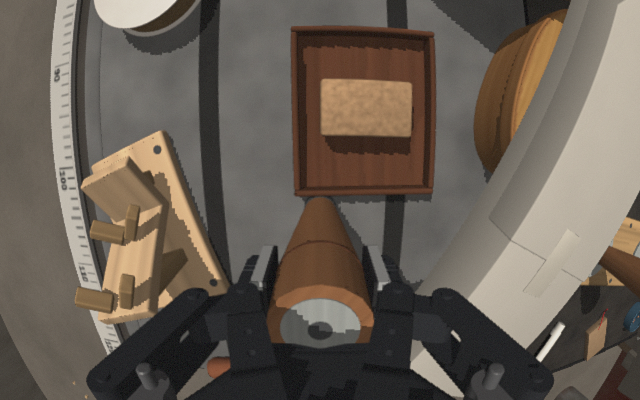

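View pics/s18.png

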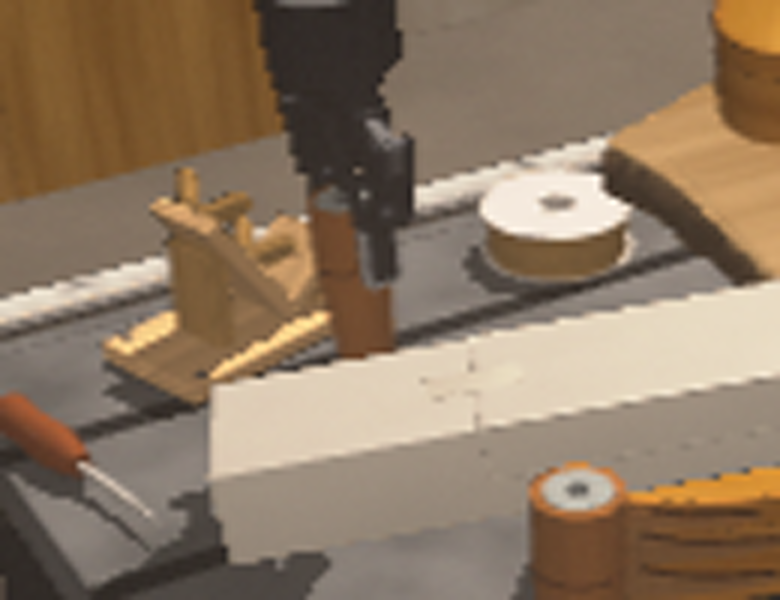

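```bash
cat >> h.py <<'E'
def wproj(X,m):
    p=m['R']@np.asarray(X)+m['t']; th=np.arctan2(np.hypot(p[0],p[1]),p[2]); n=np.hypot(p[0],p[1])
    return np.array([m['cx']+m['fx']*th*p[0]/n, m['cy']+m['fx']*th*p[1]/n])
E
python3 -c "
from h import *
from plant import r
s=st(); m=r.camera_model('wrist')
R=Ro.from_euler('xyz',s['orientation'],degrees=True).as_matrix()
i=cv2.imread('pics/s18w.png'); cv2.imwrite('pics/s18z.png',cv2.resize(i[180:350,250:390],None,fx=4,fy=4,interpolation=cv2.INTER_CUBIC)[:600])
for off in (.019,.022,.026):
  for g in (122,128):
    for th in (-5,0,5,10,15):
      # world vertical tilt th in foot direction +x, inside tool y-z plane
      G=s['ee_pos']-off*R[:,2]; y=-R[:,1]; y=np.array([y[0],y[1],0])/np.hypot(y[0],y[1])
      ax=np.array([0,0,1])*np.cos(np.radians(th))-y*np.sin(np.radians(th))
      pts=[G+(k-g)/1000*ax for k in (150,110,0)]
      grf=G+(110-g)/1000*ax+.022*(y*np.cos(np.radians(th))+np.array([0,0,np.sin(np.radians(th))]))
      far=G+(150-g)/1000*ax+.022*(y*np.cos(np.radians(th))+np.array([0,0,np.sin(np.radians(th))]))
      print(off,g,th,[wproj(p,m).round(0) for p in pts],'groovefar',wproj(grf,m).round(0),'topfar',wproj(far,m).round(0))
"
```

```text
t 30.78 pos [0.5553 0.1485 0.1102] rpy [-176.9    -1.33  -90.23] F [-2.5  0.9 -2.1] M [0.19 0.75 0.03] w 0.508 j [ -52.   16.   36.  107.   -8.   58. -103.]
0.019 122 -5 [array([322., 309.]), array([320., 269.]), array([317., 219.])] groovefar [319. 227.] topfar [322. 256.]
0.019 122 0 [array([322., 314.]), array([320., 267.]), array([317., 207.])] groovefar [320. 227.] topfar [322. 264.]
0.019 122 5 [array([322., 319.]), array([320., 266.]), array([317., 195.])] groovefar [320. 226.] topfar [322. 273.]
0.019 122 10 [array([322., 323.]), array([320., 264.]), array([317., 183.])] groovefar [320. 226.] topfar [322. 281.]
0.019 122 15 [array([322., 327.]), array([320., 262.]), array([317., 171.])] groovefar [320. 226.] topfar [322. 290.]
0.019 128 -5 [array([322., 301.]), array([319., 265.]), array([317., 218.])] groovefar [319. 224.] topfar [321. 250.]
0.019 128 0 [array([322., 305.]), array([319., 262.]), array([317., 205.])] groovefar [319. 222.] topfar [322. 257.]
0.019 128 5 [array([322., 309.]), array([319., 260.]), array([316., 193.])] groovefar [319. 221.] topfar [322. 264.]
0.0
[... 1884 characters left out ...]
 122 15 [array([322., 338.]), array([320., 269.]), array([316., 173.])] groovefar [320. 232.] topfar [323. 301.]
0.026 128 -5 [array([322., 312.]), array([319., 272.]), array([317., 221.])] groovefar [319. 230.] topfar [322. 259.]
0.026 128 0 [array([322., 316.]), array([319., 269.]), array([316., 208.])] groovefar [319. 228.] topfar [322. 266.]
0.026 128 5 [array([322., 320.]), array([319., 266.]), array([316., 195.])] groovefar [319. 226.] topfar [322. 274.]
0.026 128 10 [array([322., 323.]), array([319., 264.]), array([316., 182.])] groovefar [319. 225.] topfar [322. 281.]
0.026 128 15 [array([322., 326.]), array([319., 261.]), array([316., 169.])] groovefar [320. 225.] topfar [322. 289.]
```

View pics/s18z.png

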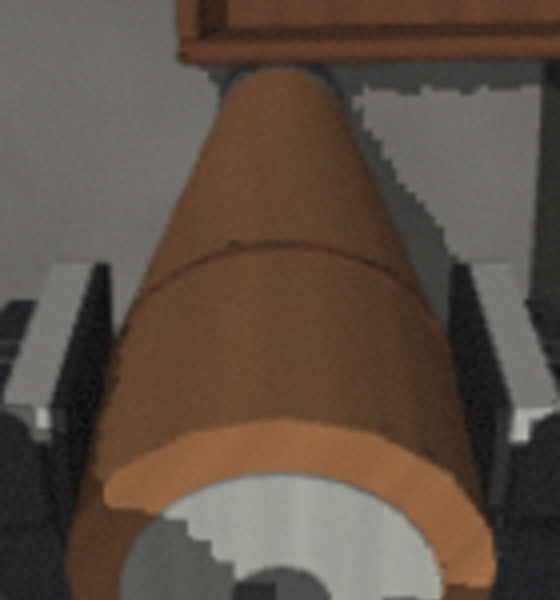

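```bash
cat >> h.py <<'E'
from scipy.optimize import least_squares
def fit(s,m,meas):
    """meas: rows of groovefar, topfar, topcentre ; unknown theta, g (off=.023), y shift"""
    R=Ro.from_euler('xyz',s['orientation'],degrees=True).as_matrix()
    y=-R[:,1]; y=np.array([y[0],y[1],0])/np.hypot(y[0],y[1]); z=np.array([0,0,1.])
    def f(p):
        th=np.radians(p[0]); G=s['ee_pos']-.023*R[:,2]+p[2]/1000*y
        ax=z*np.cos(th)-y*np.sin(th); pr=y*np.cos(th)+z*np.sin(th)
        P=[G+(110-p[1])/1000*ax+.022*pr, G+(150-p[1])/1000*ax+.022*pr, G+(150-p[1])/1000*ax, G-p[1]/1000*ax+.013*pr]
        return [wproj(P[i],m)[1]-meas[i] for i in range(len(meas))]
    q=least_squares(f,[0,120,0]); print('theta %.1f g %.1f yshift %.1f'%tuple(q.x),'res',np.round(q.fun,1))
E
python3 -c "
from h import *
from plant import r
s=st(); m=r.camera_model('wrist')
fit(s,m,[240.7,284.5,328.5,196])
fit(s,m,[240.7,284.5,328.5])
"
```

```text
t 30.78 pos [0.5553 0.1485 0.1102] rpy [-176.9    -1.33  -90.23] F [-2.5  0.9 -2.1] M [0.19 0.75 0.03] w 0.508 j [ -52.   16.   36.  107.   -8.   58. -103.]
theta 2.2 g 128.7 yshift -8.6 res [ 0. -0.  0. -0.]
theta 2.2 g 128.7 yshift -8.6 res [ 0. -0.  0.]
```

{"fn": "jog_arm", "kwargs": {"rows": "0 -0.3 -0.03 0 0.3; 0 0 0 0 0.3"}}

```text
t: 30.95
ee_pos: [0.5617, 0.1485, 0.1109]
orientation: [-176.9, -1.4, -90.2]
contact_force: [-2.4, 0.6, -1.3]
grip_width: 0.508
```

```bash
python3 look.py s19 230 130 130 100 w; python3 -c "
import cv2
i=cv2.imread('pics/s19w.png'); cv2.imwrite('pics/s19z.png',cv2.resize(i[190:340,250:390],None,fx=4,fy=4,interpolation=cv2.INTER_CUBIC)[:600])"
```

```text
t 30.95 pos [0.5617 0.1485 0.1109] rpy [-176.91   -1.36  -90.24] F [-2.4  0.6 -1.3] M [ 0.17  0.69 -0.01] w 0.508 j [ -51.   17.   36.  106.   -9.   58. -102.]
```

View pics/s19z.png

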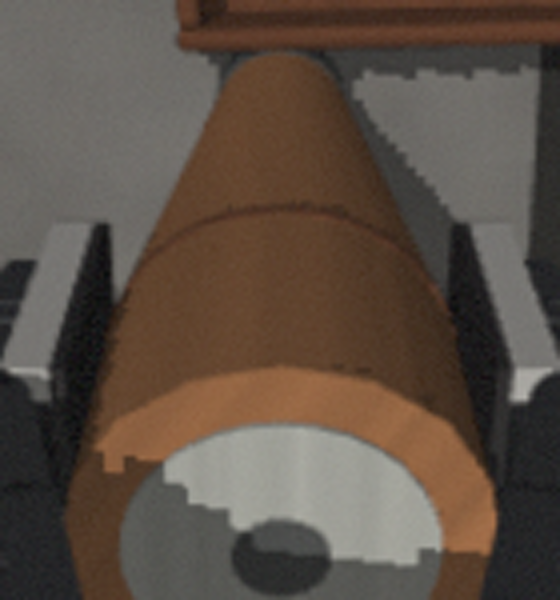

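```bash
python3 -c "
from h import *
from plant import r
s=st(); m=r.camera_model('wrist')
fit(s,m,[241.2,281.2,329,202])
fit(s,m,[241.2,281.2,329])
R=Ro.from_euler('xyz',s['orientation'],degrees=True).as_matrix(); print(R)
"
```

```text
t 31.05 pos [0.5611 0.1485 0.1109] rpy [-176.92   -1.35  -90.24] F [-1.   0.6 -2.6] M [ 0.03  0.33 -0.01] w 0.505 j [ -51.   17.   36.  106.   -9.   58. -102.]
theta -0.7 g 124.5 yshift -6.6 res [-0.2  0.2 -0.1  0.1]
theta -1.0 g 124.3 yshift -6.6 res [0. 0. 0.]
[[-0.0042 -0.9985  0.0537]
 [-0.9997  0.003  -0.0238]
 [ 0.0236 -0.0538 -0.9983]]
```

The fit from the wrist view gives the leg as upright to within about 1° (theta -0.8). I'll lift it and carry it back, keeping the same yaw.

{"fn": "jog_arm", "kwargs": {"rows": "0 0 0 0 0.6; 0 0.1 -0.3 0 0.6; 0 0.1 -0.6 0 0.6; 0 0 -0.85 0 0.6; 0 0 -0.85 0 0.6; 0 0 -0.85 0 0.6; 0 0 -0.85 0 0.6; 0 0 -0.85 0 0.6", "grip_force": 35}}

```text
t: 31.72
ee_pos: [0.5503, 0.1496, 0.2211]
orientation: [-176.7, -1.4, -90.4]
contact_force: [0.4, -0.1, -2.4]
grip_width: 0.504
```

{"fn": "jog_arm", "kwargs": {"rows": "0 0 -0.85 0 0.6; 0 0 -0.85 0 0.6; 0 0 -0.85 0 0.6; 0 0 -0.85 0 0.6; 0 0 -0.85 0 0.6; 0 0 -0.6 0 0.6; 0 0 -0.3 0 0.6"}}

```text
t: 32.3
ee_pos: [0.5444, 0.1495, 0.3424]
orientation: [-175.8, -0.8, -90.6]
contact_force: [0.5, 0.6, -2.5]
grip_width: 0.506
```

```bash
python3 -c "
from h import *
plan((.55,-.1,.335),-90)"
```

```text
t 32.30 pos [0.5444 0.1495 0.3424] rpy [-175.83   -0.84  -90.61] F [ 0.5  0.6 -2.5] M [0.07 0.05 0.02] w 0.506 j [ -56.    4.   37.   90.   -0.   83. -110.]
dist [ 0.0056 -0.2495 -0.0074] dyaw 0.6 14
0.89 -0.03 0.04 -0.01
```

{"fn": "jog_arm", "kwargs": {"rows": "0.4 -0.03 0.03 -0.01 0.6; 0.7 -0.03 0.03 -0.01 0.6; 0.88 -0.03 0.03 -0.01 0.6; 0.88 -0.03 0.03 -0.01 0.6; 0.88 -0.03 0.03 -0.01 0.6; 0.88 -0.03 0.03 -0.01 0.6; 0.88 -0.03 0.03 -0.01 0.6; 0.88 -0.03 0.03 -0.01 0.6"}}

```text
t: 32.97
ee_pos: [0.5466, 0.0105, 0.3378]
orientation: [-175.9, -0.8, -90.0]
contact_force: [-0.2, 0.6, -2.6]
grip_width: 0.505
```

{"fn": "jog_arm", "kwargs": {"rows": "0.88 -0.03 0.03 -0.01 0.6; 0.88 -0.03 0.03 -0.01 0.6; 0.88 -0.03 0.03 -0.01 0.6; 0.88 -0.03 0.03 -0.01 0.6; 0.88 -0.03 0.03 -0.01 0.6; 0.88 -0.03 0.03 -0.01 0.6; 0.88 -0.03 0.03 -0.01 0.6; 0.88 -0.03 0.03 -0.01 0.6"}}

```text
t: 33.63
ee_pos: [0.5428, -0.1522, 0.3283]
orientation: [-176.4, -0.9, -90.2]
contact_force: [1.0, -0.3, -3.0]
grip_width: 0.502
```

```bash
python3 -c "
from h import *
plan((.482,-.3355,.33),-90)"
```

```text
t 33.63 pos [ 0.5428 -0.1522  0.3283] rpy [-176.4    -0.91  -90.19] F [ 1.  -0.3 -3. ] M [-0.01  0.03 -0.04] w 0.502 j [-38.   4.  53.  92.  -3.  81. -75.]
dist [-0.0608 -0.1833  0.0017] dyaw 0.2 11
0.83 0.27 -0.01 -0.00
```

{"fn": "jog_arm", "kwargs": {"rows": "0.83 0.27 0 0 0.6; 0.83 0.27 0 0 0.6; 0.83 0.27 0 0 0.6; 0.83 0.27 0 0 0.6; 0.83 0.27 0 0 0.6; 0.83 0.27 0 0 0.6; 0.83 0.27 0 0 0.6; 0.8 0.27 0 0 0.6"}}

```text
t: 34.3
ee_pos: [0.4847, -0.3024, 0.3206]
orientation: [-176.9, -0.9, -90.9]
contact_force: [0.3, -0.3, -2.8]
grip_width: 0.506
```

{"fn": "jog_arm", "kwargs": {"rows": "0.6 0.25 0.1 0 0.6; 0.3 0.1 0.3 0 0.6; 0 0 0.6 0 0.6; 0 0 0.6 0 0.6; 0 0 0.6 0 0.6; 0 0 0.5 0 0.6; 0 0 0.3 0 0.6; 0 0 0 0 0.6"}}

```text
t: 34.97
ee_pos: [0.4719, -0.327, 0.2497]
orientation: [-177.3, -0.7, -91.4]
contact_force: [-0.6, 0.7, -3.6]
grip_width: 0.504
```

```bash
python3 -c "
from h import *
plan((.482,-.3355,.15),-90)"; python3 look.py s20 270 150 130 100 w
```

```text
t 34.97 pos [ 0.4719 -0.327   0.2497] rpy [-177.28   -0.73  -91.44] F [-0.6  0.7 -3.6] M [ 0.03  0.08 -0.05] w 0.504 j [-21.  11.  60.  98. -11.  74. -50.]
dist [ 0.0101 -0.0085 -0.0997] dyaw 1.4 6
0.06 -0.05 0.83 -0.04
t 34.97 pos [ 0.4719 -0.327   0.2497] rpy [-177.28   -0.73  -91.44] F [-0.6  0.7 -3.6] M [ 0.03  0.08 -0.05] w 0.504 j [-21.  11.  60.  98. -11.  74. -50.]
```

View pics/s20.png

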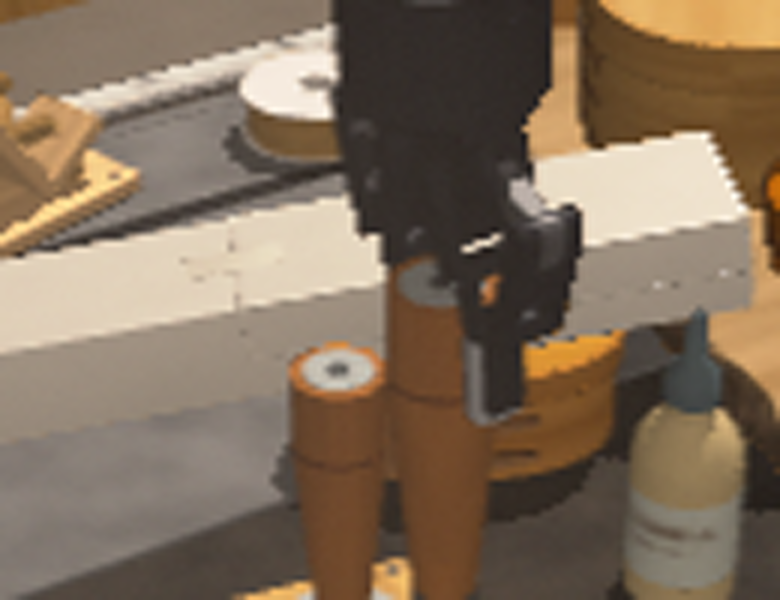

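View pics/s20w.png

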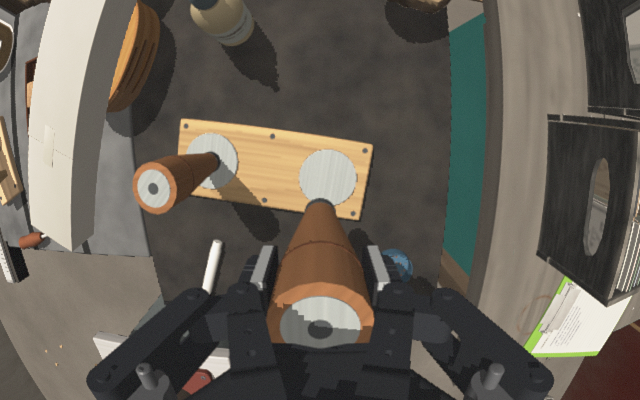

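```bash
python3 -c "
import cv2
i=cv2.imread('pics/s20w.png'); cv2.imwrite('pics/s20z.png',cv2.resize(i[190:340,250:390],None,fx=4,fy=4,interpolation=cv2.INTER_CUBIC)[:600])"
```

```text
(no output)
```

View pics/s20z.png

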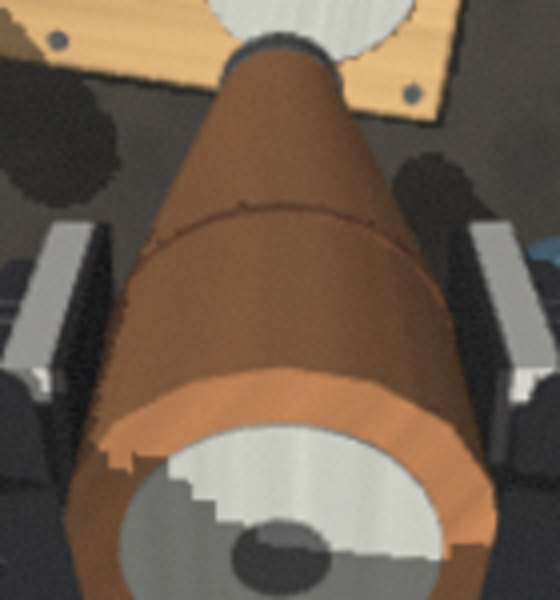

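```bash
python3 -c "
from h import *
from plant import r
s=st(); m=r.camera_model('wrist')
fit(s,m,[241.2,281.3,329,198.2])
fit(s,m,[241.2,281.3,329])
R=Ro.from_euler('xyz',s['orientation'],degrees=True).as_matrix(); print(R)
"
```

```text
t 35.07 pos [ 0.4724 -0.3275  0.2512] rpy [-177.19   -0.77  -91.44] F [-0.2  0.2 -2.5] M [0.03 0.03 0.02] w 0.508 j [-21.  11.  60.  98. -11.  74. -50.]
theta 0.3 g 125.5 yshift -6.7 res [-1.1  0.9 -0.4  0.5]
theta -1.2 g 124.4 yshift -6.7 res [ 0.  0. -0.]
[[-0.0252 -0.9985  0.0486]
 [-0.9996  0.0245 -0.0147]
 [ 0.0135 -0.049  -0.9987]]
```

{"fn": "jog_arm", "kwargs": {"rows": "0.08 -0.1 0.5 -0.04 0.6; 0.08 -0.1 0.7 -0.04 0.6; 0.08 -0.1 0.8 -0.04 0.6; 0.08 -0.08 0.8 -0.04 0.6; 0.06 -0.05 0.8 -0.04 0.6; 0.05 0 0.6 0 0.6; 0 0 0.3 0 0.6; 0 0 0 0 0.6"}}

```text
t: 35.73
ee_pos: [0.4894, -0.3386, 0.1547]
orientation: [-177.0, -0.9, -89.9]
contact_force: [0.1, 0.1, -3.4]
grip_width: 0.506
```

```bash
python3 -c "
from h import *
plan((.4815,-.3365,.133),-90,3)"; python3 look.py s21 270 190 130 100 w
```

```text
t 35.73 pos [ 0.4894 -0.3386  0.1547] rpy [-176.99   -0.94  -89.93] F [ 0.1  0.1 -3.4] M [ 0.07  0.1  -0.  ] w 0.506 j [-15.  20.  56. 102. -20.  65. -43.]
dist [-0.0079  0.0021 -0.0217] dyaw -0.1 3
-0.04 0.15 0.35 0.00
t 35.73 pos [ 0.4894 -0.3386  0.1547] rpy [-176.99   -0.94  -89.93] F [ 0.1  0.1 -3.4] M [ 0.07  0.1  -0.  ] w 0.506 j [-15.  20.  56. 102. -20.  65. -43.]
```

View pics/s21.png

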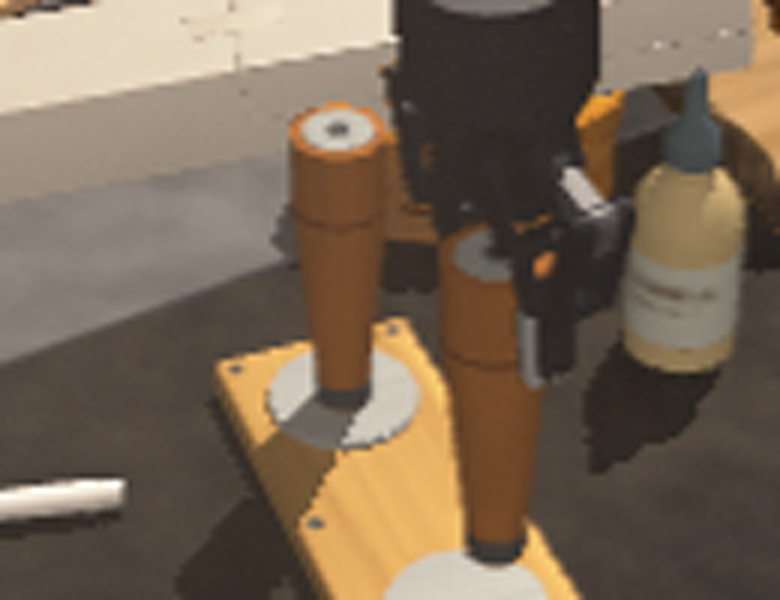

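View pics/s21w.png

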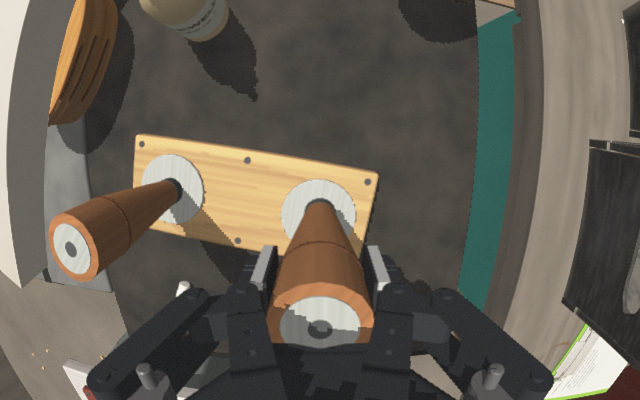

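{"fn": "jog_arm", "kwargs": {"rows": "-0.04 0.2 0.35 0 0.6; -0.04 0.2 0.35 0 0.6; -0.03 0.1 0.3 0 0.6; 0 0 0 0 0.6"}}

```text
t: 36.17
ee_pos: [0.4813, -0.3378, 0.1364]
orientation: [-176.6, -1.1, -89.9]
contact_force: [0.6, 0.0, -2.6]
grip_width: 0.509
```

```bash
python3 -c "
from h import *
plan((.4815,-.3365,.126),-90,2)"; python3 look.py s22 290 230 100 80 w
```

```text
t 36.17 pos [ 0.4813 -0.3378  0.1364] rpy [-176.65   -1.05  -89.93] F [ 0.6  0.  -2.6] M [ 0.09  0.1  -0.05] w 0.509 j [-15.  20.  56. 105. -20.  62. -42.]
dist [ 0.0002  0.0013 -0.0104] dyaw -0.1 2
-0.04 0.01 0.26 0.01
t 36.17 pos [ 0.4813 -0.3378  0.1364] rpy [-176.65   -1.05  -89.93] F [ 0.6  0.  -2.6] M [ 0.09  0.1  -0.05] w 0.509 j [-15.  20.  56. 105. -20.  62. -42.]
```

View pics/s22.png

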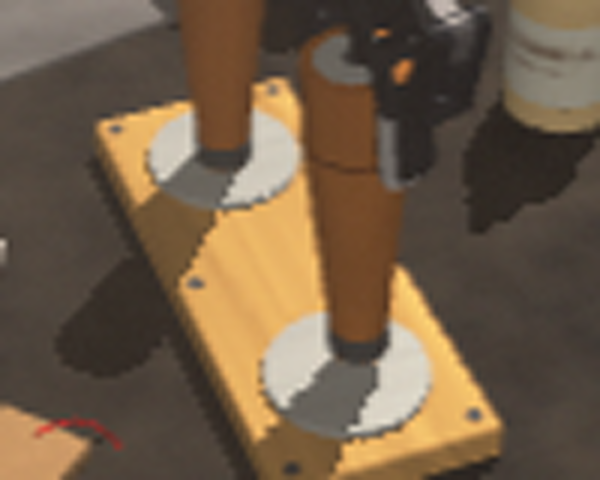

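View pics/s22w.png

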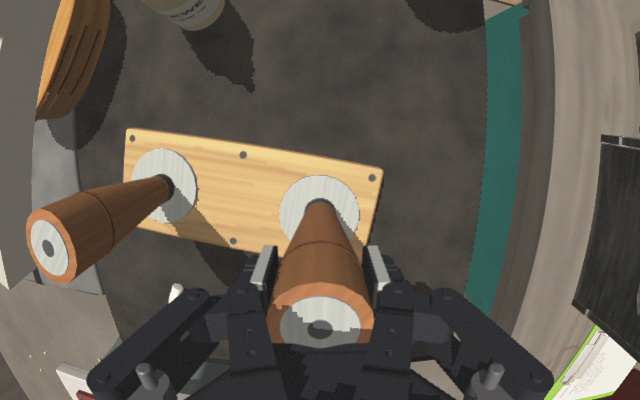

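```bash
python3 -c "
from h import *
np.set_printoptions(precision=4,suppress=True)
Z=lambda u,v:(290+(u+.5)/6-.5,230+(v+.5)/6-.5)
for z in (.030,.034): print(plane('scene',*Z(358,350),z))
print('plate',plane('scene',*Z(346,373),.022),'set',plane('scene',*Z(222,157),.022),plane('scene',*Z(224,158),.022))
print('top of leg',plane('scene',*Z(350,62),.182))
"
```

```text
[ 0.475  -0.3418  0.03  ]
[ 0.4728 -0.3451  0.034 ]
plate [ 0.4679 -0.3437  0.022 ] set [ 0.4944 -0.1966  0.022 ] [ 0.4949 -0.1977  0.022 ]
top of leg [ 0.4715 -0.3374  0.182 ]
```

{"fn": "jog_arm", "kwargs": {"rows": "-0.02 0.02 0.25 0 0.4; -0.02 0.02 0.2 0 0.4; 0 0 0.1 0 0.4", "grip_force": 20}}

```text
t: 36.52
ee_pos: [0.4828, -0.3379, 0.1268]
orientation: [-176.5, -1.1, -89.9]
contact_force: [-0.5, -0.0, -2.4]
grip_width: 0.507
```

{"fn": "jog_arm", "kwargs": {"rows": "0 0 0.15 0 0.4; 0 0 0.05 0 0.4"}}

```text
t: 36.68
ee_pos: [0.4848, -0.3384, 0.1244]
orientation: [-176.3, -1.2, -89.9]
contact_force: [-3.3, 4.3, 16.5]
grip_width: 0.505
```

{"fn": "jog_arm", "kwargs": {"rows": "0 0.08 -0.03 0 0.2"}}

```text
t: 36.77
ee_pos: [0.4839, -0.3384, 0.1252]
orientation: [-176.2, -1.2, -89.9]
contact_force: [-0.6, -0.5, -2.8]
grip_width: 0.506
```

```bash
python3 look.py s23 290 230 100 80 w
```

```text
t 36.77 pos [ 0.4839 -0.3384  0.1252] rpy [-176.22   -1.16  -89.86] F [-0.6 -0.5 -2.8] M [0.02 0.14 0.02] w 0.506 j [-14.  21.  55. 105. -21.  60. -41.]
```

View pics/s23.png

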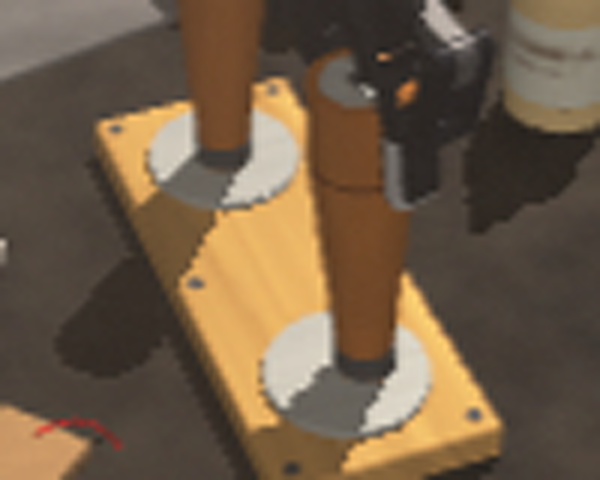

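View pics/s23w.png

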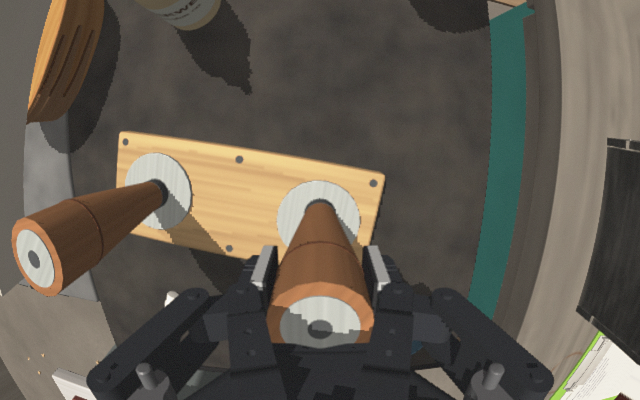

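{"fn": "jog_arm", "kwargs": {"rows": "0 0.2 -0.1 0 0.4; 0 0.2 0 0 0.4; 0 0 0 0 0.4"}}

```text
t: 37.12
ee_pos: [0.4737, -0.3386, 0.1257]
orientation: [-176.3, -1.2, -89.9]
contact_force: [-0.0, 0.8, -1.8]
grip_width: 0.509
```

```bash
python3 look.py s24 290 230 100 80
```

```text
t 37.12 pos [ 0.4737 -0.3386  0.1257] rpy [-176.34   -1.18  -89.91] F [-0.   0.8 -1.8] M [ 0.    0.13 -0.01] w 0.509 j [-15.  20.  56. 106. -20.  60. -41.]
```

View pics/s24.png

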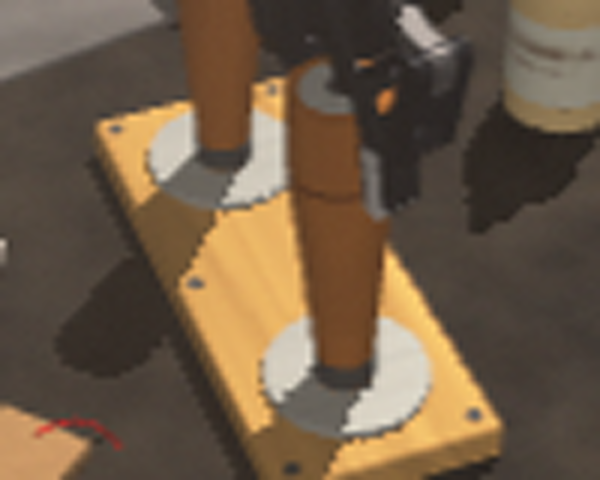

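{"fn": "jog_arm", "kwargs": {"rows": "0 0.02 0.12 0 0.2; 0 0 0.05 0 0.1"}}

```text
t: 37.33
ee_pos: [0.4757, -0.339, 0.1244]
orientation: [-176.1, -1.2, -89.9]
contact_force: [-2.3, 3.4, 12.2]
grip_width: 0.505
```

{"fn": "jog_arm", "kwargs": {"rows": "0 0 0.04 0 0.03; 0 0 0.03 0 0; 0 0 0 0 -0.01; 0 0 0 0 -0.02; 0 0 0 0 -0.03"}}

```text
t: 37.75
ee_pos: [0.4765, -0.3393, 0.1244]
orientation: [-176.0, -1.2, -89.9]
contact_force: [-0.0, -0.7, -1.3]
grip_width: 0.517
```

```bash
python3 look.py s25 290 230 100 80
```

```text
t 37.75 pos [ 0.4765 -0.3393  0.1244] rpy [-175.97   -1.15  -89.88] F [-0.  -0.7 -1.3] M [0.07 0.05 0.  ] w 0.517 j [-14.  20.  56. 106. -21.  60. -41.]
```

View pics/s25.png

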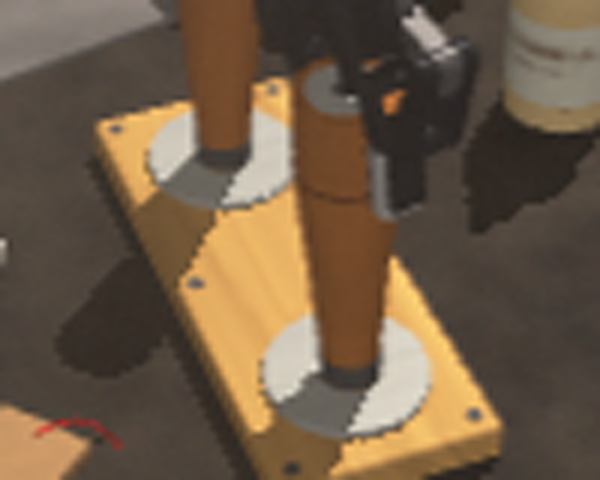

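{"fn": "jog_arm", "kwargs": {"rows": "0 0 0 0 -0.035; 0 0 0 0 -0.04; 0 0 0 0 -0.045; 0 0 0 0 -0.05; 0 0 0 0 -0.06; 0 0 0 0 -0.07"}}

```text
t: 38.3
ee_pos: [0.4774, -0.3398, 0.1249]
orientation: [-175.9, -1.2, -89.9]
contact_force: [0.2, -0.8, 0.3]
grip_width: 0.538
```

```bash
python3 look.py s26 290 230 100 80 w
```

```text
t 38.30 pos [ 0.4774 -0.3398  0.1249] rpy [-175.89   -1.23  -89.86] F [ 0.2 -0.8  0.3] M [-0.01  0.1  -0.01] w 0.538 j [-14.  20.  56. 106. -21.  60. -41.]
```

View pics/s26.png

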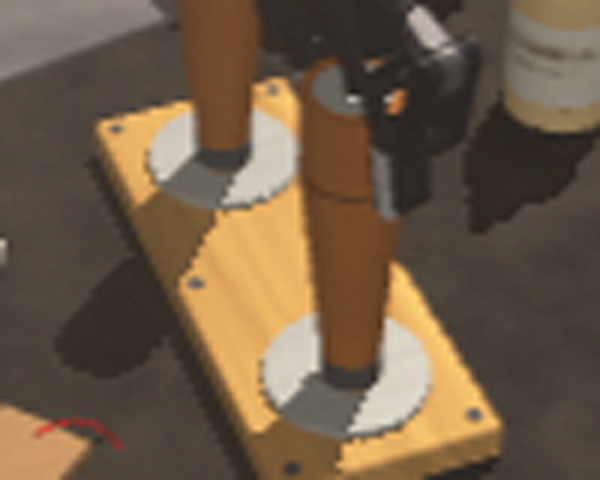

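View pics/s26w.png

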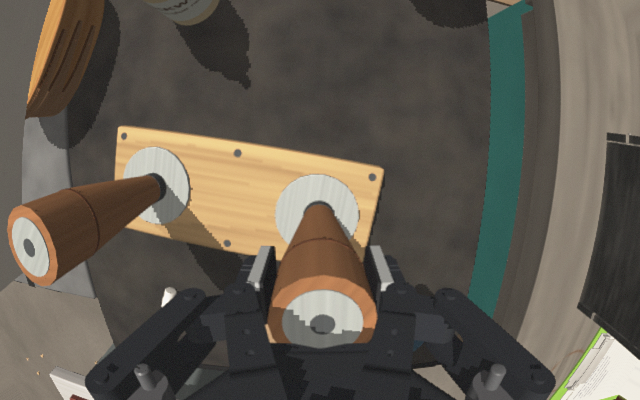

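{"fn": "jog_arm", "kwargs": {"rows": "0 0 0 0 -0.1; 0 0 0 0 -0.15; 0 0 0 0 -0.2; 0 0 0 0 -0.3; 0 0 0 0 -0.4; 0 0 0 0 -0.5; 0 0 0 0 -0.6; 0 0 0 0 -0.7"}}

```text
t: 39.07
ee_pos: [0.4774, -0.3397, 0.1249]
orientation: [-175.9, -1.2, -89.9]
contact_force: [-0.0, -0.0, -0.1]
grip_width: 0.848
```

```bash
python3 look.py s27 290 230 100 80 w; python3 -c "
from h import *
s=st(); plan((s['ee_pos'][0],-.3398,.30),None,14)"
```

```text
t 39.07 pos [ 0.4774 -0.3397  0.1249] rpy [-175.88   -1.22  -89.86] F [-0.  -0.  -0.1] M [ 0.02  0.07 -0.01] w 0.848 j [-14.  20.  56. 106. -21.  60. -41.]
t 39.17 pos [ 0.4774 -0.3397  0.1249] rpy [-175.88   -1.22  -89.86] F [0.5 0.3 0.3] M [0.01 0.04 0.03] w 0.848 j [-14.  20.  56. 106. -21.  60. -41.]
t 39.17 pos [ 0.4774 -0.3397  0.1249] rpy [-175.88   -1.22  -89.86] F [0.5 0.3 0.3] M [0.01 0.04 0.03] w 0.848 j [-14.  20.  56. 106. -21.  60. -41.]
dist [ 0.     -0.0001  0.1751] dyaw 0.0 14
0.01 -0.04 -0.62 0.00
```

View pics/s27w.png

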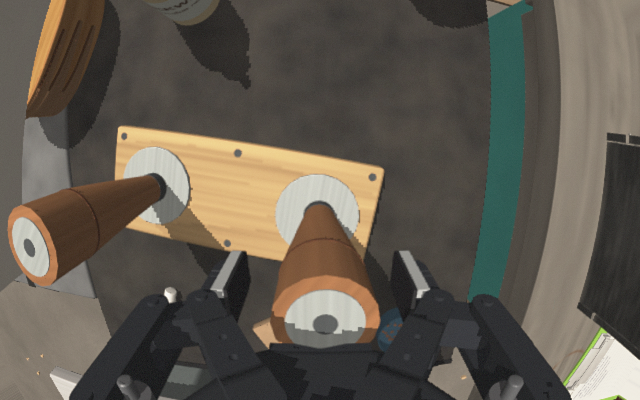

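{"fn": "jog_arm", "kwargs": {"rows": "0.01 -0.01 -0.2 0 -0.8; 0.01 -0.02 -0.4 0 -0.8; 0.01 -0.04 -0.6 0 -0.8; 0.01 -0.04 -0.6 0 -0.8; 0.01 -0.04 -0.6 0 -0.8; 0.01 -0.04 -0.6 0 -0.8; 0.01 -0.04 -0.6 0 -0.8; 0.01 -0.04 -0.6 0 -0.8"}}

```text
t: 39.83
ee_pos: [0.4759, -0.3397, 0.2171]
orientation: [-175.9, -1.2, -89.9]
contact_force: [1.1, -0.2, 1.0]
grip_width: 0.897
```

{"fn": "jog_arm", "kwargs": {"rows": "0.01 -0.04 -0.6 0 -0.8; 0.01 -0.04 -0.6 0 -0.8; 0.01 -0.04 -0.6 0 -0.8; 0.01 -0.04 -0.6 0 -0.8; 0.01 -0.04 -0.6 0 -0.8; 0 0 -0.4 0 -0.8; 0 0 0 0 -0.8; 0 0 0 0 -0.8"}}

```text
t: 40.5
ee_pos: [0.4756, -0.3402, 0.2975]
orientation: [-175.6, -1.3, -89.9]
contact_force: [-0.3, 0.6, -0.7]
grip_width: 0.904
```

```bash
python3 look.py s28 270 190 130 100 w; python3 -c "
from plant import r
import cv2; cv2.imwrite('pics/t28.png',cv2.resize(r.capture('top')[150:300,220:460],None,fx=3,fy=3))"
```

```text
t 40.50 pos [ 0.4756 -0.3402  0.2975] rpy [-175.58   -1.29  -89.95] F [-0.3  0.6 -0.7] M [ 0.01  0.09 -0.05] w 0.904 j [-21.  10.  61.  94. -10.  78. -49.]
```

View pics/s28.png

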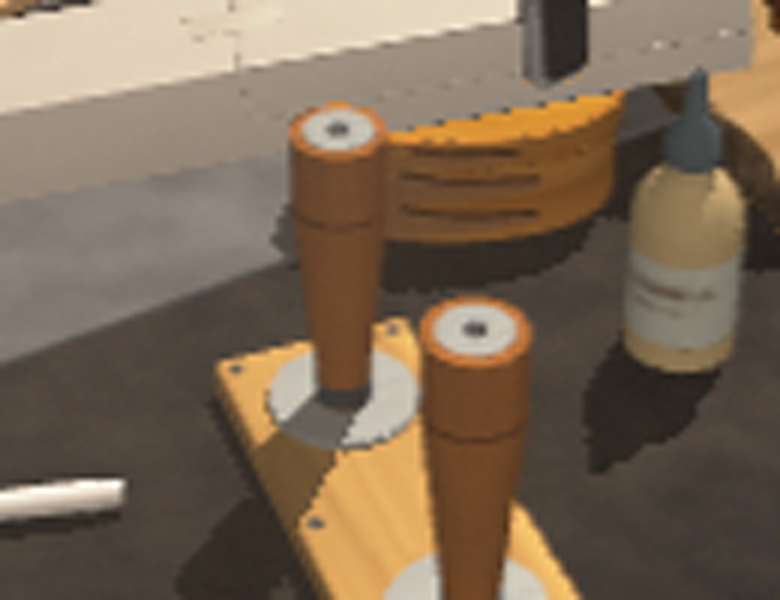

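View pics/s28w.png

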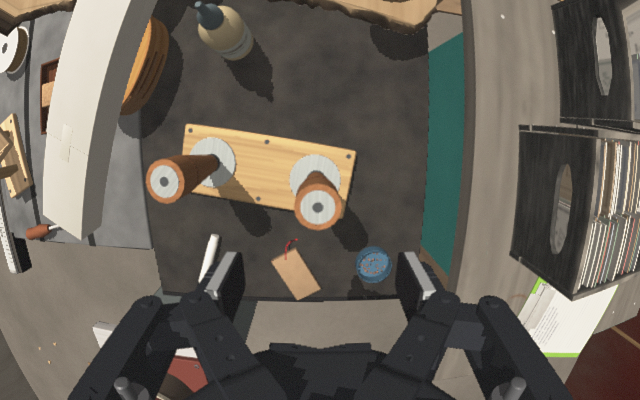

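View pics/t28.png

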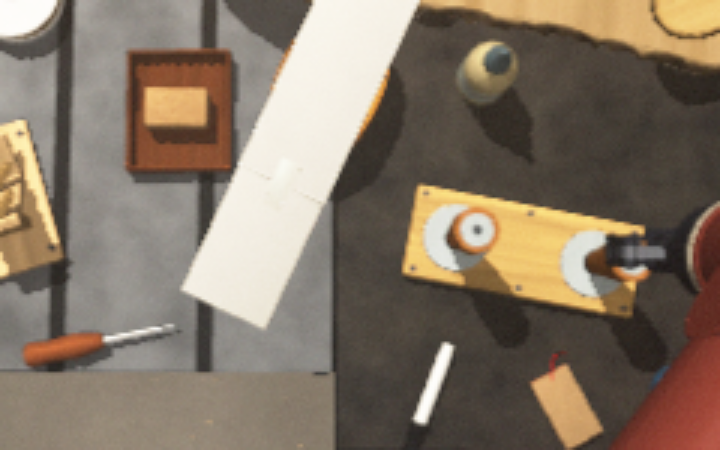

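The new leg stands upright with its foot near the plate centre, the set leg hasn't moved, and the block is in the tray. The arm is about 0.1 m clear of everything, so I'm handing in.

```bash
python3 -c "
from plant import r
print(r.job_done())"
```

```text
the job is handed in; nothing more can be done
None
```

The leg is standing upright by itself on the cleared right-hand plate, and I handed the job in at about 40.6 s of the 72 s allowed. There was no verdict.

**What I did**
1. I gripped the cork block across its short side and put it down flat in the tray.
2. I took the leg out of the rack by its collar. The tool can't tilt in this interface, so it stayed at 35° in the pads.
3. Lifting it against the toe plate didn't turn it upright, and neither did easing the grip over the plate. I turned it by pushing its foot against the outside of the fixed tray wall.
4. I carried it back, set it down on the plate and opened the fingers in small steps until its weight was off the gripper. Then I rose straight up.

**Last checks**
- **Leg:** it stayed standing and looked still in the pictures after release and after the arm rose. Just before release the scene camera put the foot within a few mm of the plate centre, with about 20 mm of steel around it.
- **Set leg:** it is at the same pixels in the scene view as before the placing.
- **Block:** it lies flat inside the tray.
- **Gripper:** it ended about 0.1 m above the leg, touching nothing.

**Not perfect**
- The set-downs were firmer than I wanted. The foot met the table beside the tray at about 27 N and again at 22 N, and the plate at about 16 N and then 12 N.
- The leg leaned about 2° in the grip and settled flat on release.
- The tool drifted about 4° from vertical over the run, and I couldn't correct that.

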